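Put the stacked sharpening stones back in their holders

ROBOT

A 7-joint arm with a two-finger parallel gripper is mounted at the origin on the work surface. World frame = base frame: x ahead of the robot, y to its left, z up, the work surface at z = 0. Lengths are in m, angles in rad, forces in N, time in s.
With the tool pointing down it reaches from about 0.4 to 0.85 m from the base axis. Payload 4.5 kg.
Tool frame: the origin (TCP) lies midway between the tips of the shut fingers; the grasp point (between the pads) lies 19 mm behind it; y points along the fingers, x is the direction in which the jaws open and shut, and the axes are right-handed (so a half turn about y gives the same grasp; the last joint's range is limited). The gripper opens to 85 mm and grips with 20 to 120 N. Pads are 22 mm wide; open, the fingers measure 114 mm over their backs; the gripper's body (76 mm by 85 mm) begins 54 mm behind the grasp point. The pads swing forward as they close: fully open they stand 13 mm farther back than shut.
Start: joints at [1.354, 0.689, -0.195, 1.565, 0.157, 0.902, -0.215], TCP at [0.155, -0.605, 0.231] pointing down, gripper open.
Joint ranges: [-3.01, 3.01], [-0.46, 2.08], [-1.47, 1.51], [0.13, 2.56], [-1, 4.14], [0.04, 2.09], [-2.66, 2.66]. Speed limits (rad/s): [2.57, 2.57, 3.14, 3.14, 3.14, 3.14, 3.14].

INTERFACE

Orientations are given as a unit quaternion [x, y, z, w].
In Python, from rig import * gives the robot as it stands.
- The arm moves only by the shell command python3 -m inch 'ROWS' [FORCE]. ROWS is JSON, a list of rows, each an object with "offset": the shift along the tool's x, y, z in m, a list of three; "dr": the turn, a rotation vector about the tool's x, y, z in rad, a list of three; "jaw": the finger opening in m, from 0 to 0.0854. A call has 1 to 5 rows; each row is the pose to reach, as a shift and turn from the pose measured when the call began, along the tool's axes at that moment; what a row does not reach only later rows make up. A row lasts 1/12 s, in which the tool goes at most 41.7 mm and 7.16 degrees, less where a joint would pass 70% of its speed; a pose out of reach is approached as far as the arm can. A call with a gripper value outside its range is refused whole. The fingers move at their own pace and stop on an object; FORCE is the grip in N (left out, the last holds). Time passes only in rows, so rows that repeat a pose let the fingers close. It gives the time, the measured TCP pose, the force and the opening at its end, in the units of the state.
- get_state(): the state, without advancing time (a new reading comes with each control period).
- read_camera(name): name is "scene" or "side" or "wrist"; returns the picture (480x640x3 uint8, blue, green, red); there is no depth.
- get_calibration(name): a dict with "vfov" (degrees; the focal length in pixels is half the picture's height over the tangent of half this angle, whatever the lens; pixels are square), "cx", "cy" (the principal point, pixels), "world_from_camera" (4x4, takes a point from camera to world coordinates). Camera axes: x right, y up, looking along -z (the intrinsics and any distortion apply to the point x, -y, -z); pixel columns grow to the right and rows downward; lengths in m; the calibration is good to about 2 mm. A picture is of the moment at which its call begins: read the wrist's pose just before it. get_calibration takes no time and is no camera call; for the wrist camera it gives the pose at the moment of the call.
- hand_in(): hands the job in, once; it reports no verdict.
The state is a dict: "time": time; "joint_pos": joint angles; "joint_velocities": joint speeds; "joint_efforts": joint torques, N m; "position": TCP position; "tcp_rot": TCP orientation; "contact_force": force on the tool from outside, world axes, zero at the start; "ft_torque": the same for the moment, N m; "grip_width": finger opening in m.
Only numpy, scipy, OpenCV 4.12 (cv2) and the standard library are available. Lean on these libraries where they do the work, as an engineer would, in place of code of your own. Each camera call takes 0.05 s, during which the arm holds its last target. There are 200 camera calls.

TASK

The sharpening is done and the four stones stand stacked on the bench: working from the top of the stack down, put them away one at a time, each straight into the recess of its own wooden holder (the round stone in the round recess, each bar in the recess of its own length), lying flat on the recess floor and let go. The stones are brittle and must stay clean: lower them in rather than dropping them, and lay none of the upper three on the bare bench. Leave the chisel and the honing guide where they are.

Things in the scene. Friction and masses are not known exactly. Their poses are not given: they have to be found in the camera images.
- stone_round: Round sharpening stone (puck), 64 mm diameter, 32 mm high, grey in two layers, about 0.24 kg, on top of the stack at the start. Origin: centre of its underside; z up its axis.
- stone_short: Shortest of the three grey bar-shaped sharpening stones: 100 x 40 x 25 mm, about 0.24 kg, third from the bottom, on the middle-length one at the start. Origin: centre of its underside; x along its length, y across its width, z up.
- stone_medium: Middle-length of the three grey bar-shaped sharpening stones: 150 x 50 x 25 mm, about 0.44 kg, second from the bottom, on the longest at the start. Origin: centre of its underside; x along its length, y across its width, z up.
- stone_long: Longest of the three grey bar-shaped sharpening stones: 200 x 60 x 25 mm, about 0.7 kg, at the bottom of the stack, on the bench at the start. Origin: centre of its underside; x along its length, y across its width, z up.
- holder_round: Dark wooden block 98 x 98 x 18 mm, fixed to the bench, with a round recess 80 mm in diameter and 8 mm deep (black rubber mat as its floor, 10 mm above the bench): holder of the round stone. Origin: centre of its underside; z up.
- holder_short: Shortest of the three oblong dark wooden blocks: 132 x 72 x 18 mm, fixed to the bench, with a 114 x 54 mm recess 8 mm deep (black rubber mat as its floor, 10 mm above the bench), so 7 mm of play all round its stone, which stands 17 mm proud of the rim. Holder of the shortest bar. Origin: centre of its underside; x along its length, z up.
- holder_medium: Middle-length of the three oblong dark wooden blocks: 182 x 82 x 18 mm, fixed to the bench, with a 164 x 64 mm recess 8 mm deep (black rubber mat as its floor, 10 mm above the bench), so 7 mm of play all round its stone, which stands 17 mm proud of the rim. Holder of the middle-length bar. Origin: centre of its underside; x along its length, z up.
- holder_long: Longest of the three oblong dark wooden blocks: 232 x 92 x 18 mm, fixed to the bench, with a 214 x 74 mm recess 8 mm deep (black rubber mat as its floor, 10 mm above the bench), so 7 mm of play all round its stone, which stands 17 mm proud of the rim. Holder of the longest bar. Origin: centre of its underside; x along its length, z up.
- chisel: Bystander: wood-handled chisel 260 mm long lying loose on the bench beyond the work. Origin: on the bench under its middle; x from handle to blade.
- honing_guide: Bystander: honing guide (small aluminium side-clamp jig with brass roller and knob), about 46 x 92 mm and 33 mm high, standing loose on the bench beyond the work. Origin: on the bench, midway between its jaws.
Mind the look-alikes: they are no part of the job. Leave any blue or orange look-alike of the holder_round alone. Leave any green or purple look-alike of the holder_short alone.

How it is judged:
On the way, in this order (a step that is already met when the one before it is completed fails the run):
1. the round stone lies flat in its own holder, let go (horizontal distance between stone_round and holder_round below 0.012 m and z of stone_round in the frame of holder_round between 0.007 and 0.0125 m and angle between stone_round's own z axis and vertical below 0.06 rad and linear speed of stone_round below 0.02 m/s and contact force between the fingers and stone_round below 0.1 N), for 0.2 s.
2. the shortest bar lies flat in its own holder, let go (horizontal distance between stone_short and holder_short below 0.012 m and z of stone_short in the frame of holder_short between 0.007 and 0.0125 m and angle between stone_short's own z axis and vertical below 0.06 rad and linear speed of stone_short below 0.02 m/s and contact force between the fingers and stone_short below 0.1 N), for 0.2 s.
3. the middle-length bar lies flat in its own holder, let go (horizontal distance between stone_medium and holder_medium below 0.012 m and z of stone_medium in the frame of holder_medium between 0.007 and 0.0125 m and angle between stone_medium's own z axis and vertical below 0.06 rad and linear speed of stone_medium below 0.02 m/s and contact force between the fingers and stone_medium below 0.1 N), for 0.2 s.
4. the longest bar lies flat in its own holder, let go (horizontal distance between stone_long and holder_long below 0.012 m and z of stone_long in the frame of holder_long between 0.007 and 0.0125 m and angle between stone_long's own z axis and vertical below 0.06 rad and linear speed of stone_long below 0.02 m/s and contact force between the fingers and stone_long below 0.1 N), for 0.2 s.
At the end, for the whole second after the job is handed in: All four stones lie flat on the floor of their own holder's recess (centre within 12 mm of the holder's centre, underside within 2.5 mm of the recess floor, tilt under 0.06 rad), let go and at rest (all of step 1 and all of step 2 and all of step 3 and all of step 4); the robot touches nothing.
It fails at once if a stone is dropped or flung (moves faster than 0.7 m/s while not held) ((linear speed of stone_round above 0.7 m/s and contact force between the fingers and stone_round below 0.2 N) or (linear speed of stone_short above 0.7 m/s and contact force between the fingers and stone_short below 0.2 N) or (linear speed of stone_medium above 0.7 m/s and contact force between the fingers and stone_medium below 0.2 N) or (linear speed of stone_long above 0.7 m/s and contact force between the fingers and stone_long below 0.2 N)).
It fails at once if the round, shortest or middle-length stone is laid or falls on the bench (height (world z) of any of stone_round, stone_short, stone_medium below 0.006 m).
It fails at once if the chisel is disturbed (moved more than 30 mm) (distance of chisel from where it was at the start of the episode above 0.03 m).
It fails at once if the honing guide is disturbed (moved more than 30 mm) (distance of honing_guide from where it was at the start of the episode above 0.03 m).
It also fails if it takes over 125 s, if anything falls off the work surface, if the arm or the gripper's body presses on something with over 40 N, if the wrist force passes 120 N, or if a joint passes its speed limit or range.

## Working session

There is one attempt and no reset: what is moved stays moved. The work goes in short steps, Python scripts to look and compute and a shell command to move; the robot and the scene stay as the last step left them, time stands still between calls to the robot, and variables do not carry over. Pictures are saved under pics/ and viewed, about 12 in all and at most 16, crops included, and the job is handed in when it is done.

```bash
mkdir -p pics; ls
python3 - <<'E'
from rig import *
import cv2,numpy as np
s=get_state();print({k:np.round(v,3).tolist() for k,v in s.items()})
for n in("scene","side"):
    cv2.imwrite(f"pics/{n}0.png",read_camera(n));c=get_calibration(n);print(n,c)
print(get_calibration("wrist"))
E
```

```text
pics
{'time': 0.0, 'joint_pos': [1.354, 0.69, -0.195, 1.566, 0.157, 0.902, -0.215], 'joint_velocities': [0.001, 0.001, -0.001, -0.002, -0.001, 0.0, -0.002], 'joint_efforts': [0.0, -53.963, -1.267, -15.855, 0.009, 0.009, 0.0], 'position': [0.155, -0.605, 0.23], 'tcp_rot': [-0.558, 0.434, -0.433, 0.559], 'contact_force': [0.039, -0.15, 0.23], 'ft_torque': [-0.013, -0.01, -0.016], 'grip_width': 0.085}
scene {'vfov': 44.05418246946307, 'cx': 329.2117982614672, 'cy': 239.17025243078484, 'world_from_camera': array([[ 0.49837119, -0.47870106,  0.72282186,  1.490164  ],
       [ 0.86691391,  0.28410423, -0.40956692, -0.63445395],
       [-0.00929663,  0.83074068,  0.55658197,  0.8263002 ],
       [ 0.        ,  0.        ,  0.        ,  1.        ]])}
side {'vfov': 50.12722647599479, 'cx': 320.1258333723739, 'cy': 235.1625656260639, 'world_from_camera': array([[-0.95667134,  0.16604054, -0.23918712,  0.21798961],
       [-0.29111592, -0.52961958,  0.79671489,  0.99797806],
       [ 0.00560879,  0.83182548,  0.55500892,  0.85533978],
       [ 0.        ,  0.        ,  0.        ,  1.        ]])}
{'vfov': 67.76833816766877, 'cx': 318.50901556866796, 'cy': 241.80824797564867, 'world_from_camera': array([[ 0.2488831 ,  0.93501531,  0.2525937 ,  0.21739318],
       [-0.96853232,  0.24068255,  0.06338027, -0.58862179],
       [-0.00153337, -0.26041944,  0.96549436,  0.37429595],
       [ 0.        ,  0.        ,  0.        ,  1.        ]])}
```

View pics/scene0.png

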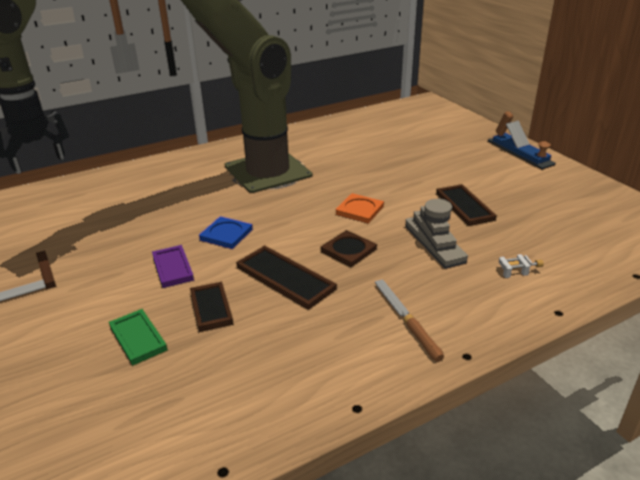

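View pics/side0.png

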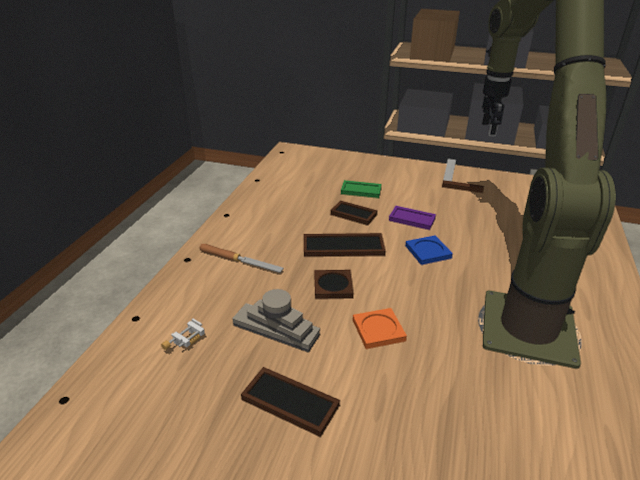

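The candidates for each target are below.

- **Round holder:** dark (349,247), against the blue (226,232) and orange (360,207) look-alikes. I choose the dark one.
- **Short holder:** dark (211,305), against the purple (172,265) and green (138,336) look-alikes. I choose the dark one.
- **Long holder:** dark (286,276).
- **Medium holder:** dark (466,203).
- **Stack:** (436,232).

The chisel is at (410,320) and the guide at (520,265). The side view agrees on all of these.

```bash
cat > h.py <<'E'
from rig import *
import cv2,numpy as np
def plane(c,uv,z):
    f=240/np.tan(np.radians(c["vfov"])/2);T=c["world_from_camera"];uv=np.atleast_2d(uv).astype(float)
    d=np.c_[(uv[:,0]-c["cx"])/f,-(uv[:,1]-c["cy"])/f,-np.ones(len(uv))]@T[:3,:3].T
    return (T[:3,3]+d*((z-T[2,3])/d[:,2])[:,None])[:,:2]
def pix(c,p):
    f=240/np.tan(np.radians(c["vfov"])/2);T=c["world_from_camera"]
    q=(np.atleast_2d(p)-T[:3,3])@T[:3,:3]
    return np.c_[c["cx"]-f*q[:,0]/q[:,2],c["cy"]+f*q[:,1]/q[:,2]]
def rect(c,mask,z,amin=150):
    out=[]
    for k in cv2.findContours(mask,cv2.RETR_EXTERNAL,cv2.CHAIN_APPROX_NONE)[0]:
        if cv2.contourArea(k)<amin: continue
        k=cv2.convexHull(k)[:,0]; w=plane(c,k,z)
        (x,y),(a,b),_=r=cv2.minAreaRect((w*1000).astype(np.float32))
        q=cv2.boxPoints(r);e=q[1]-q[0];g=q[2]-q[1];L=e if np.hypot(*e)>np.hypot(*g) else g
        m=cv2.moments((w*1000).astype(np.float32));cen=np.array([m["m10"],m["m01"]])/m["m00"]
        out.append((k.mean(0).round(),cen.round(1),np.round([x,y],1),np.round([max(a,b),min(a,b)],1),round(np.degrees(np.arctan2(L[1],L[0]))%180,1)))
    return out
def darkmask(im):
    h=cv2.cvtColor(im,cv2.COLOR_BGR2HSV)
    return cv2.morphologyEx(cv2.inRange(h[...,2],0,100),cv2.MORPH_CLOSE,np.ones((3,3)))
def greymask(im):
    h=cv2.cvtColor(im,cv2.COLOR_BGR2HSV)
    return ((h[...,1]<70)&(h[...,2]>60)).astype(np.uint8)*255
E
python3 - <<'E'
from h import *
for n,box in(("scene",[(440,185,500,228),(315,225,380,268),(232,240,342,310),(185,278,238,332)]),("side",[(238,365,342,435),(308,265,358,300),(298,230,390,260),(326,200,380,224)])):
    im=cv2.imread(f"pics/{n}0.png");c=get_calibration(n)
    for m,z in((darkmask(im),.009),):
        for x0,y0,x1,y1 in box:
            mm=np.zeros_like(m);mm[y0:y1,x0:x1]=m[y0:y1,x0:x1]
            for r in rect(c,mm,z):print(n,*r)
a=cv2.imread("pics/scene0.png")[190:280,395:510];b=cv2.imread("pics/side0.png")[275:365,220:335]
cv2.imwrite("pics/crop0.png",np.vstack([cv2.resize(i,None,fx=3.3,fy=3.3,interpolation=cv2.INTER_CUBIC) for i in(a,b)]))
E
```

```text
scene [472. 209.] [473.3 353.1] [471.3 372.5] [213.8 144.6] 141.3
scene [348. 246.] [485.  -12.2] [484.8 -12.5] [114.4 109.4] 108.7
scene [284. 280.] [ 505.4 -193.9] [ 504.6 -194. ] [244.2 106.4] 18.6
scene [331. 250.] [471.3 -47.7] [474.  -54.3] [92.3 48.6] 149.2
scene [212. 310.] [ 519.9 -377.2] [ 519.4 -377.4] [149.1  72.6] 168.5
side [286. 396.] [468.5 369.2] [468.6 369.4] [189.1  92.1] 169.0
side [334. 284.] [485.  -10.1] [484.9 -10.3] [117.2  97.3] 109.2
side [357. 243.] [ 504.  -192.5] [ 503.9 -192.4] [230.8 112.9] 18.9
side [352. 211.] [ 520.4 -375.7] [ 520.5 -375.4] [142.4  94.5] 168.4
```

View pics/crop0.png

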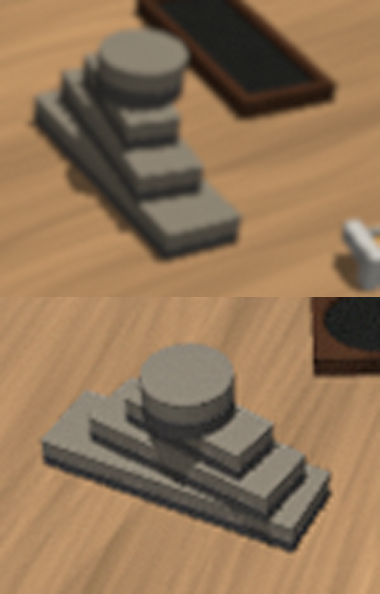

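The crop shows the stack with the round stone on top. The bars are yawed differently from each other. I'll turn these corner pixels into world points.

Run:
```python
from h import *
S=lambda p:np.array(p)/3.3+[395,190]
D=lambda p:(np.array(p)-[0,297])/3.3+[220,275]
c,d=get_calibration("scene"),get_calibration("side")
for nm,z,a,b in(("round",.107,[(143,52)],[(187,374)]),("long",.025,[(240,217),(165,243),(37,97)],[(330,475),(292,530),(42,443),(85,393)]),
 ("med",.05,[(202,168),(137,180),(63,72)],[(303,455),(265,497),(89,400)]),("short",.075,[(178,122),(130,127)],[(273,427),(235,460),(127,400)])):
    print(nm,(plane(c,S(a),z)*1000).round().tolist(),(plane(d,D(b),z)*1000).round().tolist())
w=get_calibration("wrist");s=get_state()
from scipy.spatial.transform import Rotation as R
Rt=R.from_quat(s["tcp_rot"]).as_matrix();print(Rt.round(3));print("cam in tool",(Rt.T@(w["world_from_camera"][:3,3]-s["position"])).round(3),(Rt.T@w["world_from_camera"][:3,:3]).round(2).tolist())
```

```text
round [[565.0, 188.0]] [[559.0, 194.0]]
long [[674.0, 197.0], [671.0, 132.0], [471.0, 169.0]] [[464.0, 176.0], [473.0, 233.0], [668.0, 206.0], [660.0, 148.0]]
med [[640.0, 188.0], [628.0, 139.0], [484.0, 182.0]] [[479.0, 188.0], [491.0, 233.0], [641.0, 180.0]]
short [[613.0, 185.0], [601.0, 152.0]] [[499.0, 193.0], [513.0, 231.0], [603.0, 197.0]]
[[ 0.248 -0.001  0.969]
 [-0.969  0.002  0.248]
 [-0.002 -1.    -0.   ]]
cam in tool [-0.    -0.144  0.065] [[1.0, -0.0, -0.0], [-0.0, 0.26, -0.97], [0.0, 0.97, 0.26]]
```

```bash
cat > to.py <<'E'
import sys
from h import *
from scipy.spatial.transform import Rotation as R
x,y,z,hd=map(float,sys.argv[1:5]) # mm, heading of tool z in deg
s=get_state();Rt=R.from_quat(s["tcp_rot"]).as_matrix();h=np.radians(hd)
T=np.array([[np.sin(h),0,np.cos(h)],[-np.cos(h),0,np.sin(h)],[0,-1,0]])
p=np.array(s["position"])
print("t",round(s["time"],2),"pos",(p*1000).round(1),"hd",np.degrees(np.arctan2(Rt[1,2],Rt[0,2])).round(2),"grip",round(s["grip_width"]*1000,1),"F",np.round(s["contact_force"],1),"q",np.round(s["joint_pos"],2))
print("offset",(Rt.T@(np.array([x,y,z])/1000-p)).round(4).tolist(),"dr",R.from_matrix(Rt.T@T).as_rotvec().round(4).tolist())
E
python3 to.py 560 190 260 -18
python3 -m inch '[{"offset":[-0.15,0,0.132],"dr":[0,0.25,0]},{"offset":[-0.15,0,0.132],"dr":[0,0.25,0]},{"offset":[-0.15,0,0.132],"dr":[0,0.25,0]},{"offset":[-0.15,0,0.132],"dr":[0,0.25,0]},{"offset":[-0.15,0,0.132],"dr":[0,0.25,0]}]'
python3 to.py 560 190 260 -18
```

```text
t 0.1 pos [ 154.9 -604.9  230.6] hd 14.37 grip 85.4 F [-0.3 -0.2  0.4] q [ 1.35  0.69 -0.19  1.57  0.16  0.9  -0.22]
offset [-0.6695, -0.0284, 0.5897] dr [0.0006, 0.565, -0.0016]
t 0.1 pos [ 154.9 -604.9  230.6] hd 14.37 grip 85.4 F [-0.3 -0.2  0.4] q [ 1.35  0.69 -0.19  1.57  0.16  0.9  -0.22]
offset [-0.6695, -0.0284, 0.5897] dr [0.0006, 0.565, -0.0016]validation failed for argument at $[0]...
```

```bash
python3 -m inch '[{"offset":[-0.15,0,0.132],"dr":[0,0.25,0],"jaw":0.085},{"offset":[-0.15,0,0.132],"dr":[0,0.25,0],"jaw":0.085},{"offset":[-0.15,0,0.132],"dr":[0,0.25,0],"jaw":0.085},{"offset":[-0.15,0,0.132],"dr":[0,0.25,0],"jaw":0.085},{"offset":[-0.15,0,0.132],"dr":[0,0.25,0],"jaw":0.085}]' 40
python3 to.py 560 190 260 -18
```

```text
time: 0.52
position: [0.2466, -0.4234, 0.2305]
tcp_rot: [-0.5, 0.5, -0.498, 0.501]
contact_force: [0.7, 1.2, 0.7]
grip_width: 0.0848
t 0.52 pos [ 246.6 -423.4  230.5] hd 0.16 grip 84.8 F [0.7 1.2 0.7] q [ 1.03  0.52 -0.12  1.96  0.09  0.67 -0.71]
offset [-0.6126, -0.0275, 0.3151] dr [0.0012, 0.3169, -0.0035]
```

```bash
python3 -m inch '[{"offset":[-0.3,-0.012,0.16],"dr":[0,-0.7,0],"jaw":0.085},{"offset":[-0.3,-0.012,0.16],"dr":[0,-0.7,0],"jaw":0.085},{"offset":[-0.3,-0.012,0.16],"dr":[0,-0.7,0],"jaw":0.085},{"offset":[-0.3,-0.012,0.16],"dr":[0,-0.7,0],"jaw":0.085},{"offset":[-0.3,-0.012,0.16],"dr":[0,-0.7,0],"jaw":0.085}]'
python3 to.py 560 190 260 160
```

```text
time: 0.93
position: [0.343, -0.2408, 0.2386]
tcp_rot: [-0.63, 0.321, -0.319, 0.632]
contact_force: [1.0, -0.9, 0.3]
grip_width: 0.0852
t 0.93 pos [ 343.  -240.8  238.6] hd 36.2 grip 85.2 F [ 1.  -0.9  0.3] q [ 0.71  0.43 -0.29  2.14  0.21  0.6  -0.67]
offset [-0.2196, -0.0201, 0.4296] dr [-0.0042, -2.1607, -0.0003]
```

```bash
python3 -m inch '[{"offset":[-0.2,-0.02,0.4],"dr":[0,-1,0],"jaw":0.085},{"offset":[-0.2,-0.02,0.4],"dr":[0,-1,0],"jaw":0.085},{"offset":[-0.2,-0.02,0.4],"dr":[0,-1,0],"jaw":0.085},{"offset":[-0.2,-0.02,0.4],"dr":[0,-1,0],"jaw":0.085},{"offset":[-0.2,-0.02,0.4],"dr":[0,-1,0],"jaw":0.085}]'
python3 to.py 560 190 260 160
```

```text
time: 1.35
position: [0.438, -0.0557, 0.2484]
tcp_rot: [-0.697, 0.111, -0.11, 0.699]
contact_force: [1.0, -0.1, -0.7]
grip_width: 0.0852
t 1.35 pos [438.  -55.7 248.4] hd 72.02 grip 85.2 F [ 1.  -0.1 -0.7] q [ 0.34  0.46 -0.47  2.06  0.31  0.69 -0.64]
offset [0.0402, -0.011, 0.2714] dr [-0.0035, -1.5356, 0.0005]
```

```bash
python3 -m inch '[{"offset":[0.04,-0.011,0.27],"dr":[0,-1,0],"jaw":0.085},{"offset":[0.04,-0.011,0.27],"dr":[0,-1,0],"jaw":0.085},{"offset":[0.04,-0.011,0.27],"dr":[0,-1,0],"jaw":0.085},{"offset":[0.04,-0.011,0.27],"dr":[0,-1,0],"jaw":0.085},{"offset":[0.04,-0.011,0.27],"dr":[0,-1,0],"jaw":0.085}]'
python3 -m inch '[{"offset":[-0.04,0,0.05],"dr":[0,-0.9,0],"jaw":0.085},{"offset":[-0.04,0,0.05],"dr":[0,-0.9,0],"jaw":0.085},{"offset":[-0.04,0,0.05],"dr":[0,-0.9,0],"jaw":0.085},{"offset":[-0.04,0,0.05],"dr":[0,-0.9,0],"jaw":0.085},{"offset":[-0.04,0,0.05],"dr":[0,-0.9,0],"jaw":0.085}]'
python3 to.py 560 190 260 160
```

```text
time: 1.77
position: [0.5303, 0.1307, 0.2571]
tcp_rot: [-0.698, -0.109, 0.11, 0.7]
contact_force: [0.1, 0.2, -0.1]
grip_width: 0.085
time: 2.18
position: [0.4763, 0.1663, 0.257]
tcp_rot: [-0.63, -0.319, 0.32, 0.632]
contact_force: [0.3, -0.1, 0.6]
grip_width: 0.0849
t 2.18 pos [476.3 166.3 257. ] hd 143.73 grip 84.9 F [ 0.3 -0.1  0.6] q [ 0.08  0.6  -0.81  1.87  0.54  0.91 -0.05]
offset [0.0686, -0.0031, -0.0535] dr [-0.0027, -0.284, 0.001]
```

```bash
python3 -m inch '[{"offset":[0.068,-0.003,-0.053],"dr":[0,-0.284,0],"jaw":0.085},{"offset":[0.068,-0.003,-0.053],"dr":[0,-0.284,0],"jaw":0.085},{"offset":[0.068,-0.003,-0.053],"dr":[0,-0.284,0],"jaw":0.085},{"offset":[0.068,-0.003,-0.053],"dr":[0,-0.284,0],"jaw":0.085}]'
cat > snap.py <<'E'
import sys
from h import *
c=get_calibration("wrist");im=read_camera("wrist");n=sys.argv[1]
cv2.imwrite(f"pics/{n}.png",im);np.savez(f"pics/{n}.npz",**c)
E
python3 snap.py w1; python3 to.py 560 190 260 160
```

```text
time: 2.52
position: [0.5609, 0.1899, 0.2588]
tcp_rot: [-0.578, -0.405, 0.405, 0.581]
contact_force: [-1.3, 0.9, -1.1]
grip_width: 0.0848
t 2.57 pos [559.1 189.7 258.9] hd 159.9 grip 85.2 F [-1.   0.1 -0.1] q [ 0.07  0.73 -0.86  1.62  0.6   1.08  0.26]
offset [0.0006, -0.0011, -0.0007] dr [-0.0046, -0.0017, 0.0009]
```

View pics/w1.png

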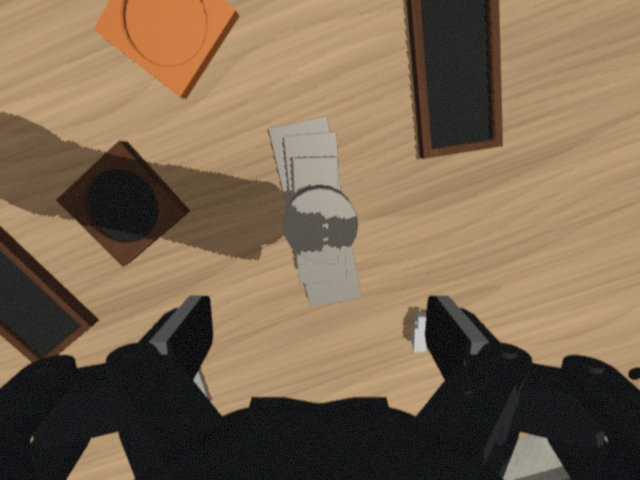

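The wrist view shows the round stone at about (320,222) over the bars. The round holder is at (123,203), and the medium holder is at (455,75). I'll compare these with the scene and side estimates.

Run:
```python
from h import *
c=dict(np.load("pics/w1.npz"));im=cv2.imread("pics/w1.png")
p=lambda uv,z:(plane(c,uv,z)*1000).round(1).tolist()
print("round stone",p([(320.5,221)],.107))
print("round holder top corners",p([(123,141),(189,211),(124,266),(57,201)],.018), "mean of")
print("medium holder near corners",p([(419,158),(502,146)],.018))
print("long near end",p([(308,306),(360,297)],.025),"far",p([(269,128),(327,117)],.025))
print("med near",p([(300,282),(346,279)],.05),"far",p([(284,138),(336,132)],.05))
print("short far",p([(292,157),(337,157)],.075))
print("scene-predicted pix",pix(c,[(.562,.191,.107),(.485,-.011,.009),(.56,.19,0)]).round())
k=cv2.cvtColor(im,cv2.COLOR_BGR2GRAY)[195:250,270:370]
```

```text
round stone [[555.7, 193.7]]
round holder top corners [[423.4, 24.8], [513.4, 57.5], [545.3, -38.6], [454.6, -71.6]] mean of
medium holder near corners [[545.0, 308.2], [562.9, 392.7]]
long near end [[660.0, 141.2], [669.9, 200.7]] far [[463.9, 172.4], [474.1, 230.9]]
med near [[620.7, 147.5], [634.2, 194.1]] far [[479.5, 185.0], [491.2, 233.1]]
short far [[498.5, 187.6], [512.2, 225.4]]
scene-predicted pix [[320. 229.]
 [125. 207.]
 [318. 207.]]
```

All three views agree to within about 5 mm, and the measured sizes match the given ones: the long bar comes out at 198x60 and the medium at 147 long. I'll descend on the round stone next.

```bash
python3 -m inch '[{"offset":[0,0.03,0],"dr":[0,0,0],"jaw":0.085},{"offset":[0,0.06,0],"dr":[0,0,0],"jaw":0.085},{"offset":[0,0.09,0],"dr":[0,0,0],"jaw":0.085},{"offset":[0,0.12,0],"dr":[0,0,0],"jaw":0.085},{"offset":[0,0.12,0],"dr":[0,0,0],"jaw":0.085}]'
python3 snap.py w2; python3 to.py 560 192 76 160
```

```text
time: 2.98
position: [0.5541, 0.1868, 0.1339]
tcp_rot: [-0.578, -0.4, 0.41, 0.581]
contact_force: [-0.9, -0.1, -0.4]
grip_width: 0.0852
t 3.03 pos [555.7 188.2 136.9] hd 159.92 grip 85.3 F [0.9 0.3 0.8] q [ 0.01  0.87 -0.76  1.74  0.76  0.86  0.12]
offset [0.0054, 0.0608, -0.0033] dr [-0.0089, -0.0013, -0.0049]
```

View pics/w2.png

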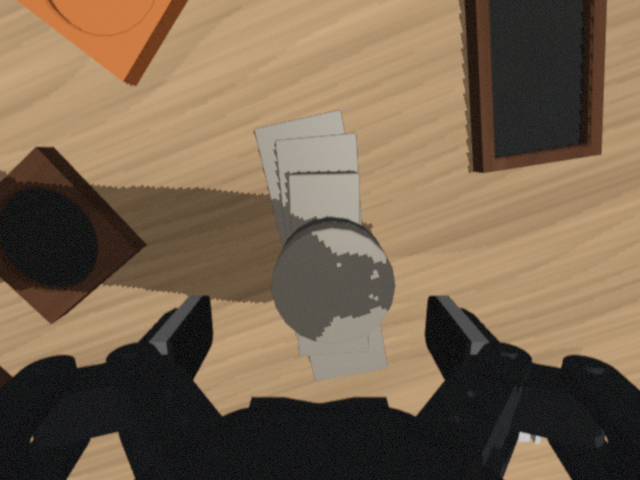

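The round top is centred at about (333,283), slightly right of the jaw axis.

```bash
python3 - <<'E'
from h import *
c=dict(np.load("pics/w2.npz"))
p=lambda uv,z:(plane(c,uv,z)*1000).round(1).tolist()
print(p([(333,283),(271,283),(395,283),(333,345)],.107))
print("short far",p([(291,173),(359,173)],.075),"med far",p([(275,140),(356,134)],.05),"med near",p([(300,356),(368,352)],.05),"long",p([(255,128),(341,111),(315,380),(387,369)],.025))
print("round holder",p([(40,147),(146,244),(52,323)],.018))
E
python3 to.py 558.5 193 76 160
```

```text
[[557.0, 193.1], [546.2, 163.3], [567.7, 222.8], [590.2, 181.4]]
short far [[499.0, 189.7], [512.1, 225.4]] med far [[477.7, 185.1], [491.4, 233.0]] med near [[622.7, 146.6], [636.1, 193.5]] long [[464.0, 172.5], [473.8, 230.8], [661.4, 143.3], [671.4, 201.3]]
round holder [[422.7, 23.1], [512.3, 61.7], [545.5, -39.7]]
t 3.03 pos [555.7 188.2 136.9] hd 159.92 grip 85.3 F [0.9 0.3 0.8] q [ 0.01  0.87 -0.76  1.74  0.76  0.86  0.12]
offset [0.0058, 0.0608, -0.0015] dr [-0.0089, -0.0013, -0.0049]
```

```bash
python3 -m inch '[{"offset":[0.006,0.02,-0.001],"dr":[-0.009,0,-0.005],"jaw":0.085},{"offset":[0.006,0.04,-0.001],"dr":[-0.009,0,-0.005],"jaw":0.085},{"offset":[0.006,0.06,-0.001],"dr":[-0.009,0,-0.005],"jaw":0.085},{"offset":[0.006,0.06,-0.001],"dr":[-0.009,0,-0.005],"jaw":0.085},{"offset":[0.006,0.06,-0.001],"dr":[-0.009,0,-0.005],"jaw":0.085}]'
python3 to.py 558 193 76 160
```

```text
time: 3.45
position: [0.5582, 0.1936, 0.0783]
tcp_rot: [0.58, 0.405, -0.405, -0.579]
contact_force: [-0.3, -0.1, 1.7]
grip_width: 0.0848
t 3.45 pos [558.2 193.6  78.3] hd 159.91 grip 84.8 F [-0.3 -0.1  1.7] q [-0.03  0.94 -0.69  1.77  0.85  0.75  0.04]
offset [-0.0007, 0.0023, -0.0] dr [0.0006, -0.0016, 0.0004]
```

```bash
python3 -m inch '[{"offset":[0,0.002,0],"dr":[0,0,0],"jaw":0.075},{"offset":[0,0.002,0],"dr":[0,0,0],"jaw":0.068},{"offset":[0,0.002,0],"dr":[0,0,0],"jaw":0.05},{"offset":[0,0.002,0],"dr":[0,0,0],"jaw":0.05},{"offset":[0,0.002,0],"dr":[0,0,0],"jaw":0.05}]' 50
python3 -m inch '[{"offset":[0,0,0],"dr":[0,0,0],"jaw":0.05},{"offset":[0,-0.015,0],"dr":[0,0,0],"jaw":0.05},{"offset":[0,-0.035,0],"dr":[0,0,0],"jaw":0.05},{"offset":[0,-0.065,0],"dr":[0,0,0],"jaw":0.05},{"offset":[0,-0.065,0],"dr":[0,0,0],"jaw":0.05}]'
python3 snap.py w3; python3 to.py 484.5 -9.5 140 160
```

```text
time: 3.87
position: [0.5591, 0.194, 0.0786]
tcp_rot: [0.58, 0.406, -0.404, -0.579]
contact_force: [-0.8, -1.8, 7.4]
grip_width: 0.0625
time: 4.28
position: [0.5613, 0.1963, 0.1489]
tcp_rot: [0.58, 0.409, -0.401, -0.579]
contact_force: [0.0, 1.1, -1.6]
grip_width: 0.0626
t 4.33 pos [560.6 195.5 146.8] hd 159.87 grip 62.1 F [ 0.5  0.2 -2.2] q [ 0.    0.85 -0.76  1.73  0.76  0.86  0.12]
offset [-0.2187, 0.0053, 0.001] dr [0.007, -0.0023, 0.0069]
```

View pics/w3.png

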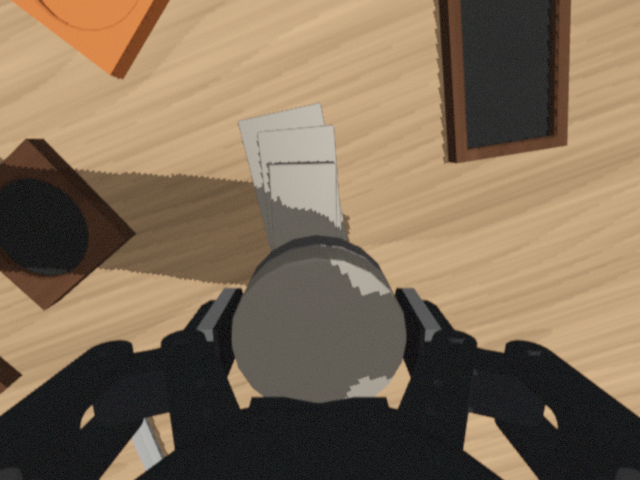

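The round stone is held. Next I carry it over its holder.

```bash
python3 -m inch '[{"offset":[-0.03,0,0],"dr":[0.007,0,0.007],"jaw":0.05},{"offset":[-0.065,0,0],"dr":[0.007,0,0.007],"jaw":0.05},{"offset":[-0.1,0,0],"dr":[0.007,0,0.007],"jaw":0.05},{"offset":[-0.135,0,0],"dr":[0.007,0,0.007],"jaw":0.05},{"offset":[-0.165,0.005,0.001],"dr":[0.007,0,0.007],"jaw":0.05}]'
python3 to.py 484.5 -9.5 120 160
```

```text
time: 4.75
position: [0.5018, 0.0381, 0.1404]
tcp_rot: [0.58, 0.404, -0.405, -0.58]
contact_force: [0.0, -0.1, -2.3]
grip_width: 0.0622
t 4.75 pos [501.8  38.1 140.4] hd 159.79 grip 62.2 F [ 0.  -0.1 -2.3] q [ 0.28  0.78 -0.75  2.    0.83  0.71  0.22]
offset [-0.0506, 0.0205, -0.0002] dr [-0.0001, -0.0036, -0.0019]
```

```bash
python3 -m inch '[{"offset":[-0.025,0.005,0],"dr":[0,0,0],"jaw":0.05},{"offset":[-0.05,0.03,0],"dr":[0,0,0],"jaw":0.05},{"offset":[-0.05,0.06,0],"dr":[0,0,0],"jaw":0.05},{"offset":[-0.05,0.06,0],"dr":[0,0,0],"jaw":0.05},{"offset":[-0.05,0.06,0],"dr":[0,0,0],"jaw":0.05}]'
python3 snap.py w4; python3 to.py 484.5 -9.5 16 160
python3 - <<'E'
from h import *
a=cv2.imread("pics/w4.png")
cv2.imwrite("pics/sd4.png",np.hstack([a[:,80:560],cv2.resize(read_camera("side")[240:330,290:380],(320,480)[:1]*2)if 0 else cv2.copyMakeBorder(cv2.resize(read_camera("side")[240:330,290:380],(300,300)),0,180,0,0,0)]))
E
```

```text
time: 5.17
position: [0.4836, -0.0085, 0.0798]
tcp_rot: [-0.579, -0.403, 0.406, 0.58]
contact_force: [-0.1, -0.0, -2.4]
grip_width: 0.0627
t 5.22 pos [484.8  -7.5  80.9] hd 159.89 grip 62.2 F [ 1.1  0.7 -2.4] q [ 0.3   0.85 -0.64  2.09  1.01  0.55  0.13]
offset [-0.002, 0.0649, -0.0004] dr [-0.0005, -0.002, -0.0004]
```

View pics/sd4.png

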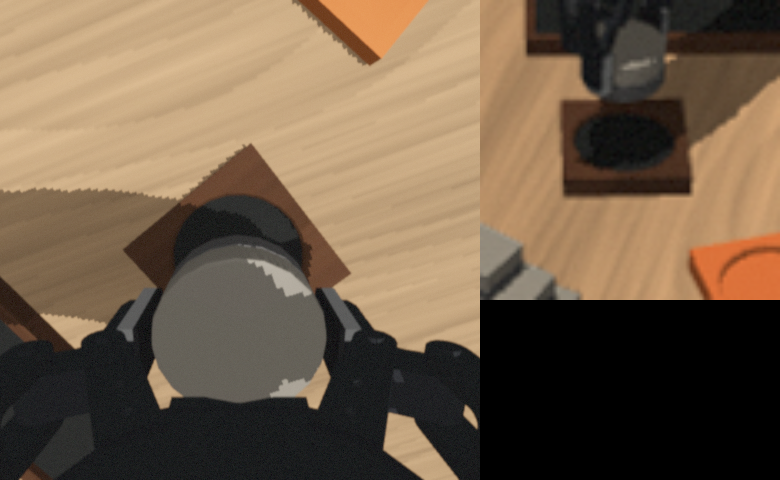

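The holder shows in the wrist view with corners at (203,248), (330,145) and (430,270). The black floor spans columns 254-383.

Run:
```python
from h import *
c=dict(np.load("pics/w4.npz"))
q=plane(c,[(203,248),(430,270),(330,145)],.018)*1000
print(q.round(1).tolist(),(q[0]+q[1])/2, np.linalg.norm(q[0]-q[1]))
print(pix(c,[(.4845,-.0095,.018)]), (plane(c,[(254,250),(383,250),(318,193)],.012)*1000).round(1).tolist())
```

```text
[[452.3, -71.2], [512.3, 52.6], [422.4, 20.3]] [482.28308808  -9.26598795] 137.59019716939372
[[318.22371323 262.49257161]] [[465.1, -44.6], [492.4, 30.1], [445.8, 4.5]]
```

```bash
python3 -m inch '[{"offset":[-0.001,0.02,0],"dr":[0,0,0],"jaw":0.05},{"offset":[-0.001,0.04,0],"dr":[0,0,0],"jaw":0.05},{"offset":[-0.001,0.056,0],"dr":[0,0,0],"jaw":0.05},{"offset":[-0.001,0.06,0],"dr":[0,0,0],"jaw":0.05},{"offset":[-0.001,0.06,0],"dr":[0,0,0],"jaw":0.05}]'
python3 to.py 484.5 -8.5 14 160
```

```text
time: 5.68
position: [0.4859, -0.0069, 0.0218]
tcp_rot: [0.579, 0.406, -0.405, -0.579]
contact_force: [-0.1, -0.4, -2.7]
grip_width: 0.0623
t 5.68 pos [485.9  -6.9  21.8] hd 159.99 grip 62.3 F [-0.1 -0.4 -2.7] q [ 0.22  0.94 -0.5   2.1   1.21  0.43 -0.05]
offset [-0.002, 0.0078, 0.0008] dr [0.0016, -0.0002, 0.0013]
```

```bash
python3 -m inch '[{"offset":[-0.002,0.003,0],"dr":[0.001,0,0.001],"jaw":0.05},{"offset":[-0.002,0.006,0],"dr":[0.001,0,0.001],"jaw":0.05},{"offset":[-0.002,0.008,0],"dr":[0.001,0,0.001],"jaw":0.05},{"offset":[-0.002,0.008,0],"dr":[0.001,0,0.001],"jaw":0.05}]'
python3 to.py 484.5 -8.5 14 160
```

```text
time: 6.02
position: [0.4855, -0.0088, 0.0141]
tcp_rot: [0.58, 0.406, -0.405, -0.579]
contact_force: [-0.6, -0.1, -2.1]
grip_width: 0.0625
t 6.02 pos [485.5  -8.8  14.1] hd 159.98 grip 62.5 F [-0.6 -0.1 -2.1] q [ 0.22  0.95 -0.49  2.11  1.24  0.41 -0.07]
offset [-0.0001, 0.0001, 0.001] dr [0.0012, -0.0003, 0.0006]
```

```bash
python3 -m inch '[{"offset":[0,0.001,0],"dr":[0,0,0],"jaw":0.05},{"offset":[0,0.002,0],"dr":[0,0,0],"jaw":0.05},{"offset":[0,0.002,0],"dr":[0,0,0],"jaw":0.05}]'
```

```text
time: 6.27
position: [0.4857, -0.0088, 0.0135]
tcp_rot: [0.58, 0.406, -0.405, -0.579]
contact_force: [-2.0, -0.5, 12.9]
grip_width: 0.0626
```

```bash
python3 -m inch '[{"offset":[0,-0.001,0],"dr":[0,0,0],"jaw":0.064},{"offset":[0,-0.001,0],"dr":[0,0,0],"jaw":0.068},{"offset":[0,-0.001,0],"dr":[0,0,0],"jaw":0.076},{"offset":[0,-0.001,0],"dr":[0,0,0],"jaw":0.085},{"offset":[0,-0.001,0],"dr":[0,0,0],"jaw":0.085}]'
python3 -m inch '[{"offset":[0,-0.005,0],"dr":[0,0,0],"jaw":0.085},{"offset":[0,-0.03,0],"dr":[0,0,0],"jaw":0.085},{"offset":[0,-0.07,0],"dr":[0,0,0],"jaw":0.085},{"offset":[0,-0.11,0],"dr":[0,0,0],"jaw":0.085},{"offset":[0,-0.12,0],"dr":[0,0,0],"jaw":0.085}]'
python3 snap.py w5; python3 to.py 553 190 120 160
python3 - <<'E'
from h import *
a=cv2.imread("pics/w5.png")
cv2.imwrite("pics/sd5.png",np.hstack([a[:,80:560],cv2.copyMakeBorder(cv2.resize(read_camera("side")[240:330,290:380],(300,300)),0,180,0,0,0)]))
E
```

```text
time: 6.68
position: [0.4857, -0.0087, 0.0144]
tcp_rot: [0.58, 0.406, -0.405, -0.579]
contact_force: [-0.3, -0.3, -0.3]
grip_width: 0.0855
time: 7.1
position: [0.4873, -0.0075, 0.1392]
tcp_rot: [0.581, 0.409, -0.403, -0.578]
contact_force: [0.4, -0.0, 0.5]
grip_width: 0.085
t 7.15 pos [487.7  -7.9 139. ] hd 159.98 grip 85.1 F [0.8 0.  1.9] q [ 0.37  0.76 -0.73  2.05  0.86  0.65  0.27]
offset [0.2082, 0.0199, 0.0066] dr [0.0093, -0.0004, 0.0044]
```

View pics/sd5.png

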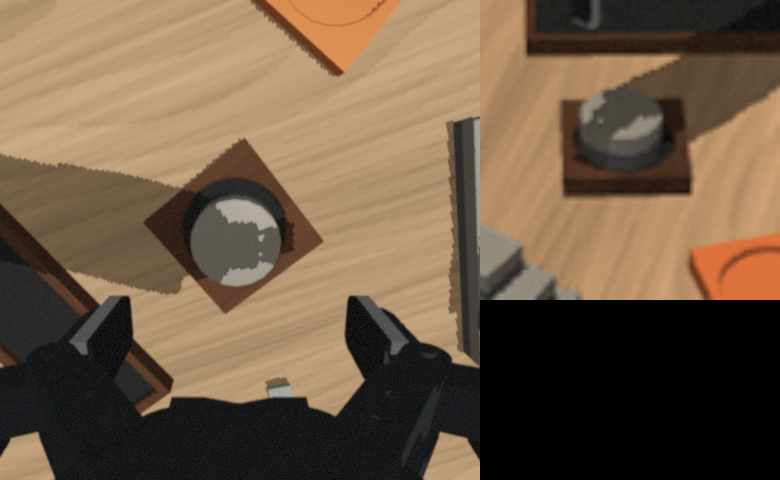

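```bash
python3 - <<'E'
from h import *
c=dict(np.load("pics/w5.npz"))
q=plane(c,[(224,222),(403,241),(324,139),(305,314)],.018)*1000
print("holder",q.mean(0).round(1),"stone",(plane(c,[(316,242)],.042)*1000).round(1))
E
python3 -m inch '[{"offset":[0.04,0,0],"dr":[0.009,0,0.004],"jaw":0.085},{"offset":[0.08,0,0.003],"dr":[0.009,0,0.004],"jaw":0.085},{"offset":[0.12,0,0.005],"dr":[0.009,0,0.004],"jaw":0.085},{"offset":[0.16,0,0.006],"dr":[0.009,0,0.004],"jaw":0.085},{"offset":[0.2,0,0.006],"dr":[0.009,0,0.004],"jaw":0.085}]'
python3 -m inch '[{"offset":[0.008,-0.02,0],"dr":[0,0,0],"jaw":0.085},{"offset":[0.008,-0.02,0],"dr":[0,0,0],"jaw":0.085},{"offset":[0.008,-0.02,0],"dr":[0,0,0],"jaw":0.085}]'
python3 snap.py w6; python3 to.py 553 190 120 160
```

```text
holder [484.   -9.6] stone [[485.7  -8.6]]
time: 7.62
position: [0.5491, 0.1828, 0.1361]
tcp_rot: [-0.579, -0.404, 0.407, 0.58]
contact_force: [0.9, 0.4, 0.3]
grip_width: 0.0849
time: 7.87
position: [0.5515, 0.1905, 0.1553]
tcp_rot: [-0.579, -0.404, 0.408, 0.579]
contact_force: [1.0, -0.3, -0.2]
grip_width: 0.0853
t 7.92 pos [551.2 188.5 154.7] hd 159.96 grip 84.7 F [-0.6 -0.6 -1.1] q [ 0.01  0.84 -0.76  1.75  0.73  0.87  0.14]
offset [0.0023, 0.0347, -0.0013] dr [-0.0043, -0.0007, -0.0067]
```

View pics/w6.png

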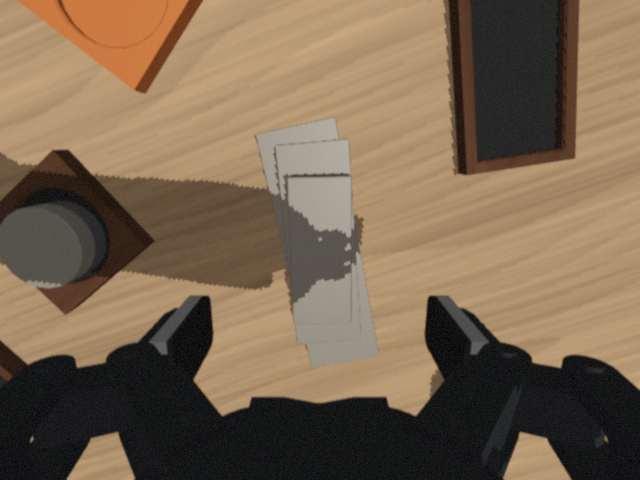

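The round stone lies 2 mm from its holder's centre. The short bar's top shows corners at (288,177), (350,176), (293,325) and (352,324).

```bash
cat > bar.py <<'E'
import sys,json
from h import *
# name, z, four pixels: far-left, far-right, near-left, near-right
c=dict(np.load(f"pics/{sys.argv[1]}.npz"));z=float(sys.argv[2])
q=plane(c,json.loads(sys.argv[3]),z)*1000
f,n=(q[0]+q[1])/2,(q[2]+q[3])/2;d=n-f
print("centre",q.mean(0).round(1),"len",np.hypot(*d).round(1),"w",[np.hypot(*(q[0]-q[1])).round(1),np.hypot(*(q[2]-q[3])).round(1)],"yaw",np.degrees(np.arctan2(d[1],d[0])).round(2))
E
python3 bar.py w6 .075 '[[288,177],[350,176],[293,325],[352,324]]'
python3 bar.py w6 .05 '[[276,144],[350,139],[297,343],[361,340]]'
python3 bar.py w6 .025 '[[256,133],[334,118],[312,367],[378,356]]'
```

```text
centre [553.5 190.7] len 101.0 w [np.float64(38.4), np.float64(40.8)] yaw -18.51
centre [556.7 190.2] len 150.4 w [np.float64(49.8), np.float64(49.9)] yaw -15.37
centre [567.4 186.8] len 199.7 w [np.float64(58.2), np.float64(58.3)] yaw -8.27
```

```bash
python3 to.py 553.5 190.7 57.5 160.5
python3 -m inch '[{"offset":[0.003,0.03,-0.001],"dr":[-0.004,-0.008,-0.007],"jaw":0.085},{"offset":[0.003,0.06,-0.001],"dr":[-0.004,-0.008,-0.007],"jaw":0.085},{"offset":[0.003,0.085,-0.001],"dr":[-0.004,-0.008,-0.007],"jaw":0.075},{"offset":[0.003,0.096,-0.001],"dr":[-0.004,-0.008,-0.007],"jaw":0.065},{"offset":[0.003,0.096,-0.001],"dr":[-0.004,-0.008,-0.007],"jaw":0.06}]'
python3 to.py 553.5 190.7 57.5 160.5
```

```text
t 7.92 pos [551.2 188.5 154.7] hd 159.96 grip 84.7 F [-0.6 -0.6 -1.1] q [ 0.01  0.84 -0.76  1.75  0.73  0.87  0.14]
offset [0.0035, 0.0972, -0.0018] dr [-0.0043, -0.0094, -0.0067]
time: 8.33
position: [0.5503, 0.1869, 0.0553]
tcp_rot: [-0.578, -0.405, 0.41, 0.578]
contact_force: [-0.4, 0.7, -0.4]
grip_width: 0.06
t 8.33 pos [550.3 186.9  55.3] hd 160.34 grip 60.0 F [-0.4  0.7 -0.4] q [-0.05  0.97 -0.65  1.8   0.88  0.7   0.02]
offset [0.0046, -0.0022, -0.0018] dr [-0.0045, -0.0028, -0.0063]
```

```bash
python3 -m inch '[{"offset":[0.0045,-0.002,-0.0015],"dr":[-0.0045,-0.003,-0.006],"jaw":0.06},{"offset":[0.0045,-0.002,-0.0015],"dr":[-0.0045,-0.003,-0.006],"jaw":0.055},{"offset":[0.0045,-0.002,-0.0015],"dr":[-0.0045,-0.003,-0.006],"jaw":0.05}]'
python3 to.py 553.5 190.7 57.5 160.5
python3 -m inch '[{"offset":[0,0,0],"dr":[0,0,0],"jaw":0.046},{"offset":[0,0,0],"dr":[0,0,0],"jaw":0.043},{"offset":[0,0,0],"dr":[0,0,0],"jaw":0.025},{"offset":[0,0,0],"dr":[0,0,0],"jaw":0.025},{"offset":[0,0,0],"dr":[0,0,0],"jaw":0.025}]' 60
python3 to.py 520 -376 57.5 168.4
```

```text
time: 8.58
position: [0.5541, 0.1909, 0.0587]
tcp_rot: [0.578, 0.409, -0.407, -0.577]
contact_force: [-0.0, -0.8, -0.2]
grip_width: 0.0502
t 8.58 pos [554.1 190.9  58.7] hd 160.48 grip 50.2 F [-0.  -0.8 -0.2] q [-0.05  0.96 -0.65  1.79  0.88  0.7   0.03]
offset [-0.0004, 0.0012, 0.0005] dr [0.0017, -0.0003, 0.0015]
time: 9.0
position: [0.5548, 0.1912, 0.0601]
tcp_rot: [0.578, 0.409, -0.407, -0.577]
contact_force: [0.2, -1.1, 6.8]
grip_width: 0.0382
t 9.0 pos [554.8 191.2  60.1] hd 160.48 grip 38.2 F [ 0.2 -1.1  6.8] q [-0.05  0.96 -0.65  1.79  0.88  0.7   0.03]
offset [-0.5463, 0.0017, -0.1567] dr [0.0037, -0.1382, 0.0023]
```

```bash
python3 -m inch '[{"offset":[0,-0.01,0],"dr":[0.004,0,0.002],"jaw":0.025},{"offset":[0,-0.03,0],"dr":[0.004,0,0.002],"jaw":0.025},{"offset":[0,-0.06,0],"dr":[0.004,0,0.002],"jaw":0.025},{"offset":[0,-0.08,0],"dr":[0.004,0,0.002],"jaw":0.025},{"offset":[-0.02,-0.085,-0.006],"dr":[0.004,0,0.002],"jaw":0.025}]'
python3 snap.py w7
python3 -m inch '[{"offset":[-0.03,0,-0.009],"dr":[0,-0.03,0],"jaw":0.025},{"offset":[-0.065,0,-0.019],"dr":[0,-0.06,0],"jaw":0.025},{"offset":[-0.1,0,-0.029],"dr":[0,-0.09,0],"jaw":0.025},{"offset":[-0.135,0,-0.039],"dr":[0,-0.12,0],"jaw":0.025},{"offset":[-0.17,0,-0.049],"dr":[0,-0.14,0],"jaw":0.025}]'
python3 to.py 520 -376 140 168.4
```

```text
time: 9.42
position: [0.5548, 0.1777, 0.1502]
tcp_rot: [-0.575, -0.414, 0.406, 0.578]
contact_force: [0.6, 2.4, -1.9]
grip_width: 0.0386
time: 9.88
position: [0.5431, -0.0112, 0.1484]
tcp_rot: [0.549, 0.448, -0.447, -0.546]
contact_force: [0.4, 0.1, -1.0]
grip_width: 0.0388
t 9.88 pos [543.1 -11.2 148.4] hd 168.5 grip 38.8 F [ 0.4  0.1 -1. ] q [ 0.4   0.82 -0.81  1.88  0.81  0.81  0.52]
offset [-0.3621, 0.0091, -0.05] dr [0.0028, 0.0018, -0.0014]
```

```bash
python3 -m inch '[{"offset":[-0.035,0,-0.005],"dr":[0,0,0],"jaw":0.025},{"offset":[-0.07,0,-0.01],"dr":[0,0,0],"jaw":0.025},{"offset":[-0.11,0,-0.015],"dr":[0,0,0],"jaw":0.025},{"offset":[-0.15,0,-0.021],"dr":[0,0,0],"jaw":0.025},{"offset":[-0.19,0,-0.026],"dr":[0,0,0],"jaw":0.025}]'
python3 to.py 520 -376 120 168.4
python3 -m inch '[{"offset":[-0.04,0.005,-0.005],"dr":[0,0,0],"jaw":0.025},{"offset":[-0.08,0.01,-0.012],"dr":[0,0,0],"jaw":0.025},{"offset":[-0.12,0.015,-0.018],"dr":[0,0,0],"jaw":0.025},{"offset":[-0.15,0.02,-0.022],"dr":[0,0,0],"jaw":0.025},{"offset":[-0.165,0.025,-0.024],"dr":[0,0,0],"jaw":0.025}]'
python3 to.py 520 -376 120 168.4
python3 snap.py w8
```

```text
time: 10.3
position: [0.5298, -0.2048, 0.1487]
tcp_rot: [0.549, 0.447, -0.447, -0.547]
contact_force: [1.2, -0.3, -2.0]
grip_width: 0.0385
t 10.3 pos [ 529.8 -204.8  148.7] hd 168.48 grip 38.5 F [ 1.2 -0.3 -2. ] q [ 0.75  0.85 -0.83  1.8   0.81  0.87  0.89]
offset [-0.1696, 0.029, -0.0245] dr [0.0017, 0.0015, -0.0019]
time: 10.72
position: [0.5175, -0.3783, 0.1227]
tcp_rot: [0.551, 0.443, -0.447, -0.548]
contact_force: [0.1, 0.3, -1.4]
grip_width: 0.0387
t 10.72 pos [ 517.5 -378.3  122.7] hd 168.01 grip 38.7 F [ 0.1  0.3 -1.4] q [ 0.97  0.96 -0.82  1.59  0.83  0.97  1.23]
offset [0.0028, 0.0027, -0.002] dr [-0.0007, -0.0069, -0.0059]
```

View pics/w8.png

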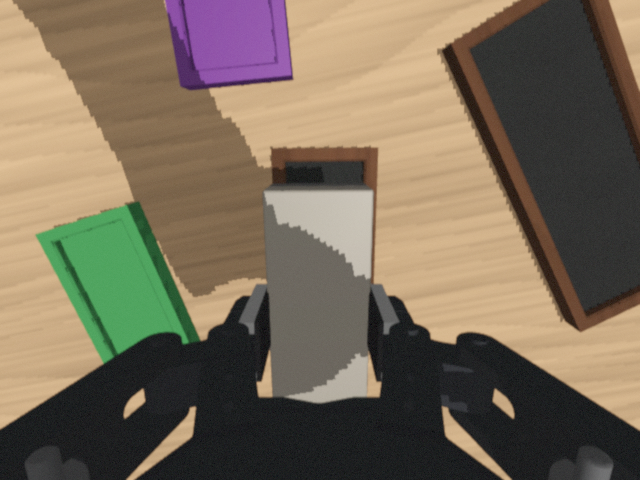

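The short stone is held square to its holder. The stone's far edge is (265,187)-(375,186) and the holder's far edge is (272,149)-(378,149).

```bash
cat > fit.py <<'E'
import sys,json
from h import *
# snap, stone top z, half len stone, stone far edge px, holder half len, holder far edge px (left,right)
c=dict(np.load(f"pics/{sys.argv[1]}.npz"));a=json.loads(sys.argv[2])
for z,L,px in a:
    q=plane(c,px,z)*1000;e=q[1]-q[0];n=np.array([e[1],-e[0]])/np.hypot(*e)
    print("far mid",q.mean(0).round(1),"w",np.hypot(*e).round(1),"hd",np.degrees(np.arctan2(-n[1],-n[0])).round(2),"centre",(q.mean(0)+n*L).round(1))
E
python3 fit.py w8 '[[0.1376,50,[[265,187],[375,186]]],[0.018,66,[[272,149],[378,149]]]]'
python3 to.py 520 -376 60 168.4
```

```text
far mid [ 466.1 -366.8] w 39.4 hd 168.6 centre [ 515.2 -376.7]
far mid [ 454.9 -361.3] w 71.3 hd 168.05 centre [ 519.4 -375. ]
t 10.77 pos [ 516.6 -380.   121.5] hd 167.88 grip 38.6 F [-0.3 -3.5 -3.7] q [ 0.97  0.97 -0.82  1.59  0.83  0.97  1.23]
offset [0.0051, 0.0614, -0.0026] dr [-0.002, -0.0091, -0.007]
```

```bash
python3 -m inch '[{"offset":[0.005,0.01,-0.003],"dr":[-0.002,-0.008,-0.007],"jaw":0.025},{"offset":[0.005,0.03,-0.003],"dr":[-0.002,-0.008,-0.007],"jaw":0.025},{"offset":[0.005,0.05,-0.003],"dr":[-0.002,-0.008,-0.007],"jaw":0.025},{"offset":[0.005,0.06,-0.003],"dr":[-0.002,-0.008,-0.007],"jaw":0.025},{"offset":[0.005,0.06,-0.003],"dr":[-0.002,-0.008,-0.007],"jaw":0.025}]'
python3 to.py 520.8 -376.6 24 168.3
```

```text
time: 11.18
position: [0.5185, -0.3743, 0.0584]
tcp_rot: [-0.546, -0.446, 0.448, 0.55]
contact_force: [0.4, 0.1, -2.3]
grip_width: 0.0386
t 11.18 pos [ 518.5 -374.3   58.4] hd 168.45 grip 38.6 F [ 0.4  0.1 -2.3] q [ 0.95  1.05 -0.77  1.61  0.9   0.88  1.18]
offset [-0.0018, 0.0344, -0.0029] dr [-0.0057, 0.0026, 0.0018]
```

```bash
python3 -m inch '[{"offset":[-0.002,0.01,-0.003],"dr":[-0.006,0.002,0.002],"jaw":0.025},{"offset":[-0.002,0.022,-0.003],"dr":[-0.006,0.002,0.002],"jaw":0.025},{"offset":[-0.002,0.032,-0.003],"dr":[-0.006,0.002,0.002],"jaw":0.025},{"offset":[-0.002,0.034,-0.003],"dr":[-0.006,0.002,0.002],"jaw":0.025},{"offset":[-0.002,0.034,-0.003],"dr":[-0.006,0.002,0.002],"jaw":0.025}]'
python3 to.py 520.8 -376.6 20.1 168.3
```

```text
time: 11.6
position: [0.5202, -0.3765, 0.0234]
tcp_rot: [-0.548, -0.446, 0.447, 0.549]
contact_force: [-0.2, -0.4, -2.1]
grip_width: 0.0381
t 11.6 pos [ 520.2 -376.5   23.4] hd 168.34 grip 38.1 F [-0.2 -0.4 -2.1] q [ 0.93  1.09 -0.74  1.61  0.95  0.83  1.15]
offset [0.0, 0.0033, -0.0006] dr [-0.0015, 0.0007, 0.0002]
```

```bash
python3 -m inch '[{"offset":[0,0.001,0],"dr":[-0.0015,0,0],"jaw":0.025},{"offset":[0,0.0025,0],"dr":[-0.0015,0,0],"jaw":0.025},{"offset":[0,0.0035,0],"dr":[-0.0015,0,0],"jaw":0.025},{"offset":[0,0.0035,0],"dr":[-0.0015,0,0],"jaw":0.025}]'
python3 -m inch '[{"offset":[0,0.001,0],"dr":[0,0,0],"jaw":0.025},{"offset":[0,0.001,0],"dr":[0,0,0],"jaw":0.025}]'
```

```text
time: 11.93
position: [0.5204, -0.3767, 0.0203]
tcp_rot: [0.548, 0.447, -0.446, -0.548]
contact_force: [-0.2, 0.6, -1.7]
grip_width: 0.0388
time: 12.1
position: [0.5205, -0.3767, 0.0201]
tcp_rot: [0.549, 0.447, -0.446, -0.548]
contact_force: [-1.8, 1.0, 5.1]
grip_width: 0.0382
```

```bash
python3 -m inch '[{"offset":[0,0,0],"dr":[0,0,0],"jaw":0.04},{"offset":[0,0,0],"dr":[0,0,0],"jaw":0.045},{"offset":[0,0,0],"dr":[0,0,0],"jaw":0.055},{"offset":[0,0,0],"dr":[0,0,0],"jaw":0.06},{"offset":[0,0,0],"dr":[0,0,0],"jaw":0.06}]'
python3 -m inch '[{"offset":[0,-0.005,0],"dr":[0,0,0],"jaw":0.06},{"offset":[0,-0.03,0],"dr":[0,0,0],"jaw":0.07},{"offset":[0,-0.07,0],"dr":[0,0,0],"jaw":0.085},{"offset":[0,-0.11,0],"dr":[0,0,0],"jaw":0.085},{"offset":[0,-0.12,0],"dr":[0,0,0],"jaw":0.085}]'
python3 snap.py w9; python3 to.py 557 190 140 164.7
```

```text
time: 12.52
position: [0.5207, -0.3767, 0.0202]
tcp_rot: [0.549, 0.447, -0.446, -0.548]
contact_force: [0.4, 0.1, 0.1]
grip_width: 0.0602
time: 12.93
position: [0.5244, -0.377, 0.147]
tcp_rot: [0.552, 0.449, -0.444, -0.545]
contact_force: [0.6, -0.1, 0.8]
grip_width: 0.085
t 12.98 pos [ 524.4 -377.2  146.8] hd 168.32 grip 85.1 F [0.8 0.1 0.9] q [ 0.98  0.94 -0.85  1.57  0.8   1.    1.25]
offset [0.5621, 0.0046, 0.0829] dr [0.0116, 0.0632, -0.0018]
```

View pics/w9.png

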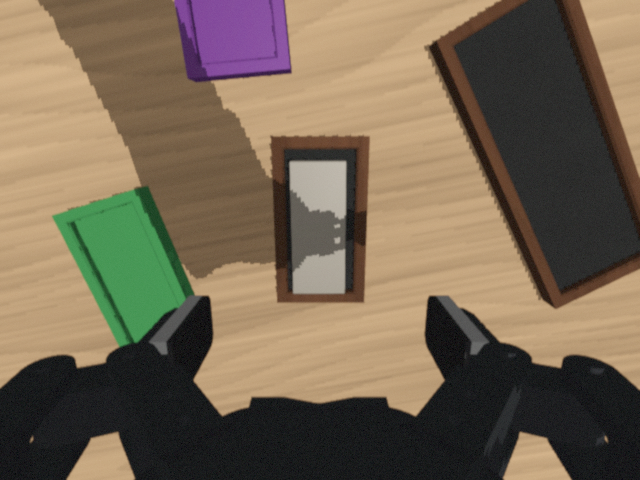

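The short bar is seated inside its rims. Next is the medium bar.

```bash
python3 bar.py w9 .035 '[[290,160],[347,160],[292,294],[345,294]]';python3 bar.py w9 .018 '[[271,136],[369,136],[277,302],[364,302]]'
python3 -m inch '[{"offset":[0.04,0,0.006],"dr":[0.0,0.02,0],"jaw":0.085},{"offset":[0.08,0,0.012],"dr":[0,0.06,0],"jaw":0.085},{"offset":[0.12,0,0.018],"dr":[0,0.06,0],"jaw":0.085},{"offset":[0.16,0,0.024],"dr":[0,0.06,0],"jaw":0.085},{"offset":[0.2,0,0.03],"dr":[0,0.06,0],"jaw":0.085}]'
python3 -m inch '[{"offset":[0.04,0,0.004],"dr":[0.0,0,0],"jaw":0.085},{"offset":[0.08,0,0.008],"dr":[0,0,0],"jaw":0.085},{"offset":[0.12,0,0.012],"dr":[0,0,0],"jaw":0.085},{"offset":[0.16,0,0.016],"dr":[0,0,0],"jaw":0.085},{"offset":[0.2,0,0.02],"dr":[0,0,0],"jaw":0.085}]'
python3 to.py 557 190 140 164.8
```

```text
centre [ 519.  -376.1] len 101.0 w [np.float64(39.7), np.float64(41.0)] yaw -11.63
centre [ 518.6 -374.7] len 132.1 w [np.float64(71.5), np.float64(72.2)] yaw -11.39
time: 13.4
position: [0.5349, -0.1737, 0.1457]
tcp_rot: [0.565, 0.432, -0.428, -0.558]
contact_force: [1.2, 0.3, -0.0]
grip_width: 0.0852
time: 13.82
position: [0.5675, 0.0263, 0.1448]
tcp_rot: [0.565, 0.431, -0.428, -0.558]
contact_force: [1.7, -0.8, -0.7]
grip_width: 0.0849
t 13.82 pos [567.5  26.3 144.8] hd 164.87 grip 84.9 F [ 1.7 -0.8 -0.7] q [ 0.31  0.84 -0.78  1.81  0.8   0.83  0.43]
offset [0.1552, 0.0039, 0.053] dr [0.0107, 0.0011, -0.0021]
```

```bash
python3 -m inch '[{"offset":[0.04,0,0.014],"dr":[0.0107,0,-0.002],"jaw":0.085},{"offset":[0.08,0,0.028],"dr":[0.0107,0,-0.002],"jaw":0.085},{"offset":[0.12,0,0.042],"dr":[0.0107,0,-0.002],"jaw":0.085},{"offset":[0.155,0,0.053],"dr":[0.0107,0,-0.002],"jaw":0.085},{"offset":[0.155,0,0.053],"dr":[0.0107,0,-0.002],"jaw":0.085}]'
python3 snap.py w10; python3 to.py 557 190 33.5 164.8
```

```text
time: 14.23
position: [0.5543, 0.2028, 0.1452]
tcp_rot: [-0.555, -0.436, 0.431, 0.562]
contact_force: [0.1, 2.1, 0.8]
grip_width: 0.0849
t 14.28 pos [555.2 197.  144.4] hd 165.4 grip 84.9 F [ 1.1 -1.2 -0.1] q [ 0.01  0.86 -0.77  1.74  0.76  0.86  0.2 ]
offset [-0.0069, 0.1109, -0.0037] dr [-0.0014, 0.0105, 0.0052]
```

View pics/w10.png

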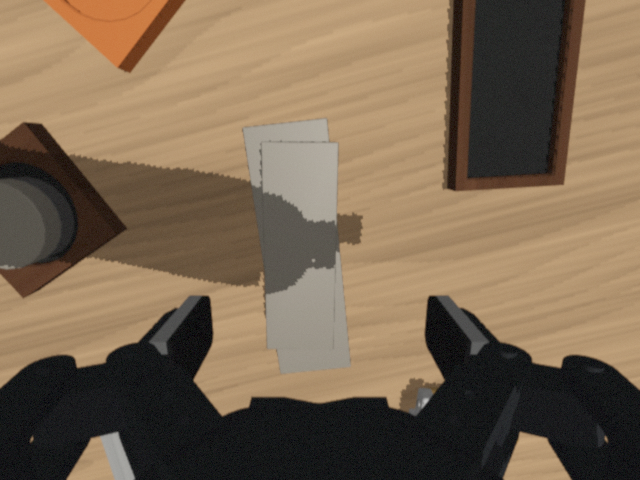

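The medium bar's corners are (261,141), (338,143), (267,349) and (334,348).

```bash
python3 bar.py w10 .05 '[[261,141],[338,143],[267,349],[334,348]]'; python3 bar.py w10 .025 '[[243,128],[327,118],[282,374],[350,367]]'
python3 to.py 557 190 34 164.8
python3 -m inch '[{"offset":[-0.007,0.03,-0.003],"dr":[-0.001,0.01,0.005],"jaw":0.085},{"offset":[-0.007,0.06,-0.003],"dr":[-0.001,0.01,0.005],"jaw":0.085},{"offset":[-0.007,0.06,-0.003],"dr":[-0.001,0.01,0.005],"jaw":0.085}]'
python3 to.py 557 190 34 164.8
```

```text
centre [556.6 189.9] len 149.5 w [np.float64(49.6), np.float64(50.3)] yaw -14.84
centre [567.8 187.3] len 200.0 w [np.float64(59.5), np.float64(57.8)] yaw -8.19
t 14.28 pos [555.2 197.  144.4] hd 165.4 grip 84.9 F [ 1.1 -1.2 -0.1] q [ 0.01  0.86 -0.77  1.74  0.76  0.86  0.2 ]
offset [-0.0069, 0.1104, -0.0037] dr [-0.0014, 0.0105, 0.0052]
time: 14.53
position: [0.5534, 0.1859, 0.0793]
tcp_rot: [-0.562, -0.426, 0.433, 0.562]
contact_force: [-0.0, -0.5, 0.1]
grip_width: 0.0852
t 14.53 pos [553.4 185.9  79.3] hd 164.79 grip 85.2 F [-0.  -0.5  0.1] q [-0.02  0.94 -0.7   1.78  0.85  0.76  0.13]
offset [0.0052, 0.0453, -0.0027] dr [-0.0065, -0.0002, -0.008]
```

```bash
python3 -m inch '[{"offset":[0.005,0.018,-0.003],"dr":[-0.006,0,-0.008],"jaw":0.085},{"offset":[0.005,0.034,-0.003],"dr":[-0.006,0,-0.008],"jaw":0.08},{"offset":[0.005,0.044,-0.003],"dr":[-0.006,0,-0.008],"jaw":0.075},{"offset":[0.005,0.046,-0.003],"dr":[-0.006,0,-0.008],"jaw":0.07},{"offset":[0.005,0.046,-0.003],"dr":[-0.006,0,-0.008],"jaw":0.065}]'
python3 to.py 557 190 33 164.9
```

```text
time: 14.95
position: [0.5573, 0.1892, 0.0335]
tcp_rot: [-0.562, -0.429, 0.43, 0.562]
contact_force: [0.0, -1.1, 0.9]
grip_width: 0.0651
t 14.95 pos [557.3 189.2  33.5] hd 164.76 grip 65.1 F [ 0.  -1.1  0.9] q [-0.05  1.01 -0.64  1.79  0.93  0.68  0.07]
offset [0.0007, 0.0005, 0.0005] dr [-0.0008, -0.0025, -0.0005]
```

```bash
python3 -m inch '[{"offset":[0,0.0005,0],"dr":[0,-0.002,0],"jaw":0.056},{"offset":[0,0.0005,0],"dr":[0,-0.002,0],"jaw":0.053},{"offset":[0,0.0005,0],"dr":[0,0,0],"jaw":0.035},{"offset":[0,0.0005,0],"dr":[0,0,0],"jaw":0.035},{"offset":[0,0.0005,0],"dr":[0,0,0],"jaw":0.035}]' 80
python3 to.py 557 190 33 164.9
python3 -m inch '[{"offset":[0,-0.005,0],"dr":[0,0,0],"jaw":0.035},{"offset":[0,-0.02,0],"dr":[0,0,0],"jaw":0.035},{"offset":[0,-0.05,0],"dr":[0,0,0],"jaw":0.035},{"offset":[0,-0.08,0],"dr":[0,0,0],"jaw":0.035},{"offset":[0,-0.085,0],"dr":[0,0,0],"jaw":0.035}]'
python3 to.py 469.5 369 115 169
```

```text
time: 15.37
position: [0.558, 0.1894, 0.0347]
tcp_rot: [0.562, 0.43, -0.429, -0.562]
contact_force: [-0.9, -1.3, 6.8]
grip_width: 0.0478
t 15.37 pos [558.  189.4  34.7] hd 164.76 grip 47.8 F [-0.9 -1.3  6.8] q [-0.05  1.   -0.64  1.79  0.93  0.68  0.07]
offset [0.0003, 0.0017, 0.0011] dr [0.0011, -0.0025, 0.0004]
time: 15.78
position: [0.56, 0.1917, 0.1252]
tcp_rot: [0.562, 0.433, -0.426, -0.561]
contact_force: [1.0, 1.1, -4.1]
grip_width: 0.0476
t 15.78 pos [560.  191.7 125.2] hd 164.76 grip 47.6 F [ 1.   1.1 -4.1] q [ 0.    0.88 -0.75  1.75  0.8   0.83  0.18]
offset [0.1473, 0.0103, 0.134] dr [0.0067, -0.0739, 0.0064]
```

```bash
python3 -m inch '[{"offset":[0.022,0,0.02],"dr":[0.006,-0.02,0.006],"jaw":0.035},{"offset":[0.045,0,0.041],"dr":[0.006,-0.04,0.006],"jaw":0.035},{"offset":[0.068,0,0.062],"dr":[0.006,-0.06,0.006],"jaw":0.035},{"offset":[0.09,0,0.082],"dr":[0.006,-0.07,0.006],"jaw":0.035},{"offset":[0.112,0,0.102],"dr":[0.006,-0.074,0.006],"jaw":0.035}]'
python3 to.py 469.5 369 115 169
python3 -m inch '[{"offset":[0.02,0.002,0.022],"dr":[0,0,0],"jaw":0.035},{"offset":[0.031,0.004,0.034],"dr":[0,0,0],"jaw":0.035},{"offset":[0.033,0.005,0.036],"dr":[0,0,0],"jaw":0.035},{"offset":[0.033,0.005,0.036],"dr":[0,0,0],"jaw":0.035}]'
python3 to.py 469.5 369 115 169
python3 snap.py w11
```

```text
time: 16.2
position: [0.4899, 0.3272, 0.1251]
tcp_rot: [0.546, 0.45, -0.45, -0.545]
contact_force: [0.0, -0.3, -4.6]
grip_width: 0.0478
t 16.2 pos [489.9 327.2 125.1] hd 169.04 grip 47.8 F [ 0.  -0.3 -4.6] q [-0.26  0.88 -0.75  1.75  0.79  0.83 -0.  ]
offset [0.0372, 0.0101, 0.028] dr [0.0002, 0.0007, -0.0004]
time: 16.53
position: [0.4591, 0.3676, 0.12]
tcp_rot: [-0.545, -0.451, 0.451, 0.545]
contact_force: [-0.0, -1.2, -4.5]
grip_width: 0.0478
t 16.53 pos [459.1 367.6 120. ] hd 169.25 grip 47.8 F [-0.  -1.2 -4.5] q [-0.35  0.89 -0.74  1.76  0.79  0.82 -0.09]
offset [0.0033, 0.005, -0.0099] dr [-0.0008, 0.0043, -0.0005]
```

View pics/w11.png

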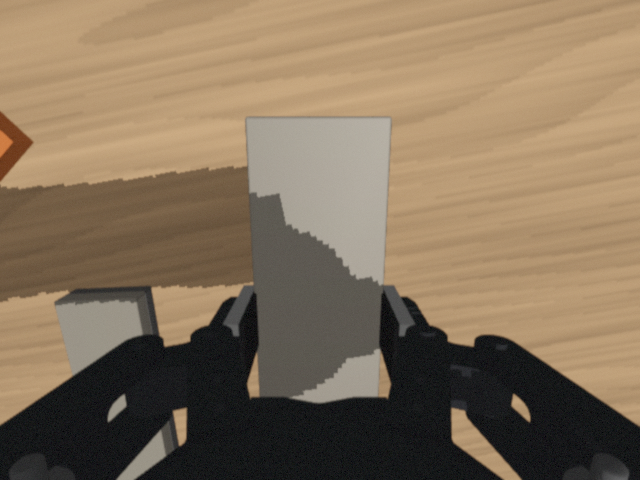

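My z figure overshot along the length by 10 mm, and the stone hides the holder. I'll get the medium holder from earlier wrist frames.

Run:
```python
from h import *
n=np.array([np.cos(np.radians(169)),np.sin(np.radians(169))])
# top-rim near corners; mask edges via viewing
for k,px in(("w1",[(420,158),(502,146)]),("w2",[(471,172),(601,153)]),("w6",[(458,174),(575,157)]),("w10",[(450,190),(564,184)])):
    c=dict(np.load(f"pics/{k}.npz"));q=plane(c,px,.018)*1000;print(k,q.round(1).tolist(),np.hypot(*(q[1]-q[0])).round(1),(q.mean(0)+91*n).round(1))
# side view, reprojected corners of side estimate
c=get_calibration("side");im=cv2.imread("pics/side0.png")
for z in(0,.018):
    R=np.array([[n[0],-n[1]],[n[1],n[0]]]);cor=np.array([[91,41],[91,-41],[-91,-41],[-91,41]])@R.T/1000+[.4685,.3692]
    p=pix(c,np.c_[cor,np.full(4,z)]);print(p.round(1).tolist())
    for a in p: cv2.circle(im,tuple((a*1).astype(int)),1,(0,255,0) if z else (0,0,255),-1)
a=cv2.resize(im[355:445,230:350],None,fx=4,fy=4,interpolation=cv2.INTER_CUBIC)
s=cv2.imread("pics/scene0.png");c=get_calibration("scene")
for z in(0,.018):
    for p in pix(c,np.c_[cor,np.full(4,z)]):cv2.circle(s,tuple(p.astype(int)),1,(0,255,0) if z else (0,0,255),-1)
b=cv2.resize(s[170:235,425:510],None,fx=3.5,fy=3.5,interpolation=cv2.INTER_CUBIC)
b=cv2.copyMakeBorder(b,0,360-b.shape[0],0,0,0) 
cv2.imwrite("pics/hm.png",np.hstack([a,b]))
```

```text
w1 [[545.4, 309.2], [562.9, 392.7]] 85.4 [464.8 368.3]
w2 [[543.9, 305.0], [562.3, 393.7]] 90.5 [463.8 366.7]
w6 [[544.5, 306.9], [562.3, 393.9]] 88.8 [464.1 367.7]
w10 [[545.7, 309.3], [562.8, 394.0]] 86.5 [465. 369.]
[[339.1, 404.9], [320.0, 436.7], [240.7, 399.3], [263.0, 371.7]]
[[339.4, 399.0], [320.1, 430.8], [240.0, 393.5], [262.5, 365.9]]
```

View pics/hm.png

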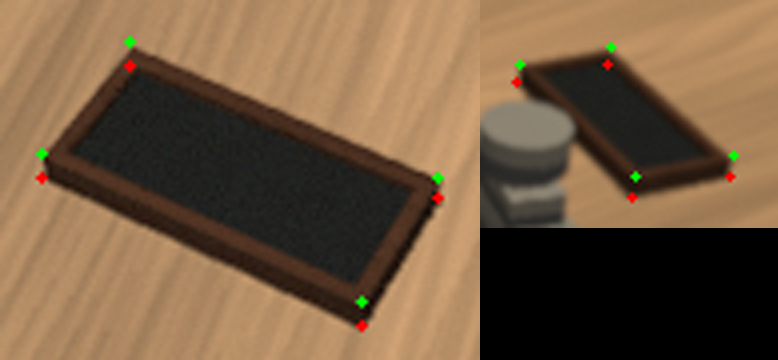

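```bash
python3 fit.py w11 '[[0.1353,75,[[246,117],[391,117]]]]'
python3 to.py 467.6 370.3 60 169
```

```text
far mid [384.3 381.8] w 49.3 hd 169.28 centre [458.  367.8]
t 16.58 pos [460.6 365.8 119.8] hd 169.09 grip 47.8 F [ 1.1 -0.6 -4.9] q [-0.35  0.89 -0.74  1.76  0.79  0.82 -0.09]
offset [0.0059, 0.0598, -0.006] dr [0.0003, 0.0016, -0.0021]
```

```bash
python3 -m inch '[{"offset":[0.006,0.01,-0.006],"dr":[0,0.001,-0.002],"jaw":0.035},{"offset":[0.006,0.03,-0.006],"dr":[0,0.001,-0.002],"jaw":0.035},{"offset":[0.006,0.05,-0.006],"dr":[0,0.001,-0.002],"jaw":0.035},{"offset":[0.006,0.06,-0.006],"dr":[0,0.001,-0.002],"jaw":0.035},{"offset":[0.006,0.06,-0.006],"dr":[0,0.001,-0.002],"jaw":0.035}]'
python3 to.py 467.6 370.3 24 169
```

```text
time: 17.0
position: [0.4679, 0.3674, 0.0567]
tcp_rot: [0.547, 0.448, -0.451, -0.545]
contact_force: [-1.8, -0.4, -3.8]
grip_width: 0.0481
t 17.0 pos [467.9 367.4  56.7] hd 168.9 grip 48.1 F [-1.8 -0.4 -3.8] q [-0.38  0.98 -0.67  1.76  0.88  0.74 -0.15]
offset [0.003, 0.0327, 0.0008] dr [-0.0014, -0.0017, -0.0054]
```

```bash
python3 -m inch '[{"offset":[0.003,0.01,0],"dr":[-0.001,-0.002,-0.005],"jaw":0.035},{"offset":[0.003,0.022,0.001],"dr":[-0.001,-0.002,-0.005],"jaw":0.035},{"offset":[0.003,0.03,0.001],"dr":[-0.001,-0.002,-0.005],"jaw":0.035},{"offset":[0.003,0.032,0.001],"dr":[-0.001,-0.002,-0.005],"jaw":0.035},{"offset":[0.003,0.032,0.001],"dr":[-0.001,-0.002,-0.005],"jaw":0.035}]'
python3 to.py 467.6 370.3 20 169
```

```text
time: 17.42
position: [0.4671, 0.37, 0.0239]
tcp_rot: [0.546, 0.449, -0.451, -0.545]
contact_force: [0.4, 0.3, -4.6]
grip_width: 0.0481
t 17.42 pos [467.1 370.   23.9] hd 169.03 grip 48.1 F [ 0.4  0.3 -4.6] q [-0.4   1.03 -0.63  1.77  0.93  0.68 -0.19]
offset [0.0004, 0.0039, -0.0005] dr [-0.001, 0.0006, -0.0016]
```

```bash
python3 -m inch '[{"offset":[0,0.0015,0],"dr":[-0.001,0,-0.001],"jaw":0.035},{"offset":[0,0.003,0],"dr":[-0.001,0,-0.001],"jaw":0.035},{"offset":[0,0.004,0],"dr":[-0.001,0,-0.001],"jaw":0.035},{"offset":[0,0.004,0],"dr":[-0.001,0,-0.001],"jaw":0.035}]'
python3 -m inch '[{"offset":[0,0.001,0],"dr":[0,0,0],"jaw":0.035},{"offset":[0,0.001,0],"dr":[0,0,0],"jaw":0.035}]'
python3 to.py 467.6 370.3 20 169
```

```text
time: 17.75
position: [0.4672, 0.3701, 0.0201]
tcp_rot: [0.546, 0.45, -0.45, -0.545]
contact_force: [-0.2, 1.1, -4.7]
grip_width: 0.0479
time: 17.92
position: [0.4673, 0.3702, 0.0197]
tcp_rot: [0.546, 0.45, -0.45, -0.545]
contact_force: [-1.0, -0.7, 0.9]
grip_width: 0.0477
t 17.92 pos [467.3 370.2  19.7] hd 169.03 grip 47.7 F [-1.  -0.7  0.9] q [-0.4   1.03 -0.62  1.77  0.94  0.67 -0.2 ]
offset [0.0001, -0.0003, -0.0003] dr [0.0008, 0.0006, -0.0]
```

```bash
python3 -m inch '[{"offset":[0,0,0],"dr":[0,0,0],"jaw":0.05},{"offset":[0,0,0],"dr":[0,0,0],"jaw":0.056},{"offset":[0,0,0],"dr":[0,0,0],"jaw":0.065},{"offset":[0,0,0],"dr":[0,0,0],"jaw":0.07},{"offset":[0,0,0],"dr":[0,0,0],"jaw":0.07}]'
python3 -m inch '[{"offset":[0,-0.005,0],"dr":[0,0,0],"jaw":0.07},{"offset":[0,-0.03,0],"dr":[0,0,0],"jaw":0.08},{"offset":[0,-0.07,0],"dr":[0,0,0],"jaw":0.085},{"offset":[0,-0.11,0],"dr":[0,0,0],"jaw":0.085},{"offset":[0,-0.12,0],"dr":[0,0,0],"jaw":0.085}]'
python3 -m inch '[{"offset":[0,-0.02,0],"dr":[0,0,0],"jaw":0.085},{"offset":[0,-0.02,0],"dr":[0,0,0],"jaw":0.085},{"offset":[0,-0.02,0],"dr":[0,0,0],"jaw":0.085}]'
python3 snap.py w12; python3 to.py 567.6 187 140 171.7
cat > chk.py <<'E'
import sys
from h import *
n,z=sys.argv[1],float(sys.argv[2]);c=dict(np.load(f"pics/{n}.npz"));im=cv2.imread(f"pics/{n}.png")
h=cv2.cvtColor(im,cv2.COLOR_BGR2HSV);m=((h[...,1]<60)&(h[...,2]>70)).astype(np.uint8)*255
m=cv2.morphologyEx(cv2.morphologyEx(m,cv2.MORPH_OPEN,np.ones((5,5))),cv2.MORPH_CLOSE,np.ones((5,5)))
for r in rect(c,m,z,2000):print("grey",*r)
E
python3 chk.py w12 .035
```

```text
time: 18.33
position: [0.4675, 0.3706, 0.0199]
tcp_rot: [0.546, 0.45, -0.45, -0.545]
contact_force: [-0.2, 0.6, -0.4]
grip_width: 0.0703
time: 18.75
position: [0.4687, 0.3739, 0.1462]
tcp_rot: [-0.545, -0.454, 0.446, 0.546]
contact_force: [-0.5, 1.2, 0.0]
grip_width: 0.0851
time: 19.0
position: [0.4691, 0.3746, 0.1678]
tcp_rot: [-0.545, -0.455, 0.445, 0.546]
contact_force: [-0.7, -0.4, -0.9]
grip_width: 0.0849
t 19.05 pos [468.7 373.5 166.5] hd 169.05 grip 84.8 F [-0.7 -0.4  0.5] q [-0.32  0.84 -0.78  1.7   0.73  0.91 -0.03]
offset [-0.1646, 0.0257, -0.1324] dr [0.0061, -0.0463, 0.0093]
grey [124. 305.] [501.1 201.8] [509.  204.3] [88.9 63.9] 171.7
grey [306. 229.] [465.6 370.4] [465.7 370.4] [150.7  51. ] 169.0
```

The medium bar measures (465.6, 370.4), 150.7x51 at seated height, so it is good. Next is the long bar.

```bash
python3 -m inch '[{"offset":[-0.031,0.004,-0.025],"dr":[0.006,-0.046,0.009],"jaw":0.085},{"offset":[-0.062,0.008,-0.05],"dr":[0.006,-0.046,0.009],"jaw":0.085},{"offset":[-0.093,0.012,-0.075],"dr":[0.006,-0.046,0.009],"jaw":0.085},{"offset":[-0.124,0.016,-0.1],"dr":[0.006,-0.046,0.009],"jaw":0.085},{"offset":[-0.15,0.02,-0.12],"dr":[0.006,-0.046,0.009],"jaw":0.085}]'
python3 to.py 567.7 187 150 171.7
python3 -m inch '[{"offset":[-0.015,0,-0.015],"dr":[0,0,0],"jaw":0.085},{"offset":[-0.015,0,-0.015],"dr":[0,0,0],"jaw":0.085},{"offset":[-0.015,0,-0.015],"dr":[0,0,0],"jaw":0.085}]'
python3 snap.py w13; python3 chk.py w13 .025; python3 to.py 567.7 187 60 171.7
```

```text
time: 19.47
position: [0.5588, 0.1995, 0.1437]
tcp_rot: [0.536, 0.461, -0.463, -0.535]
contact_force: [1.6, -0.4, -0.1]
grip_width: 0.085
t 19.47 pos [558.8 199.5 143.7] hd 171.57 grip 85.0 F [ 1.6 -0.4 -0.1] q [ 0.01  0.87 -0.79  1.72  0.78  0.89  0.3 ]
offset [-0.0111, -0.0063, -0.0106] dr [-0.0016, -0.0022, -0.0032]
time: 19.72
position: [0.5715, 0.1798, 0.1418]
tcp_rot: [0.537, 0.459, -0.463, -0.536]
contact_force: [0.1, -0.2, 0.0]
grip_width: 0.0845
grey [ 43. 165.] [487.5 -17.2] [488.5 -14.8] [67.1 48.2] 158.5
grey [318. 212.] [566.9 186.7] [567.  186.7] [199.7  60. ] 171.8
grey [573. 106.] [491.9 372.4] [491.7 372.8] [100.5  53.9] 169.0
t 19.77 pos [570.7 182.3 142.6] hd 171.54 grip 84.8 F [-0.1  1.   0.6] q [ 0.04  0.88 -0.8   1.7   0.78  0.91  0.34]
offset [0.0045, 0.0826, 0.0033] dr [-0.0038, -0.0028, -0.0034]
```

```bash
python3 -m inch '[{"offset":[0.005,0.03,0.004],"dr":[-0.004,-0.004,-0.003],"jaw":0.085},{"offset":[0.005,0.06,0.004],"dr":[-0.004,-0.004,-0.003],"jaw":0.085},{"offset":[0.005,0.08,0.004],"dr":[-0.004,-0.004,-0.003],"jaw":0.085},{"offset":[0.005,0.082,0.004],"dr":[-0.004,-0.004,-0.003],"jaw":0.085}]'
python3 to.py 567 186.7 5 171.8
```

```text
time: 20.1
position: [0.5633, 0.188, 0.0567]
tcp_rot: [-0.533, -0.461, 0.466, 0.534]
contact_force: [-0.8, -0.6, 0.6]
grip_width: 0.0852
t 20.1 pos [563.3 188.   56.7] hd 171.99 grip 85.2 F [-0.8 -0.6  0.6] q [-0.02  0.99 -0.71  1.76  0.91  0.76  0.23]
offset [-0.0006, 0.0517, -0.0041] dr [-0.0065, 0.0034, -0.0039]
```

```bash
python3 -m inch '[{"offset":[-0.001,0.02,-0.004],"dr":[-0.006,0.003,-0.004],"jaw":0.085},{"offset":[-0.001,0.038,-0.004],"dr":[-0.006,0.003,-0.004],"jaw":0.085},{"offset":[-0.001,0.048,-0.004],"dr":[-0.006,0.003,-0.004],"jaw":0.082},{"offset":[-0.001,0.051,-0.004],"dr":[-0.006,0.003,-0.004],"jaw":0.078},{"offset":[-0.001,0.052,-0.004],"dr":[-0.006,0.003,-0.004],"jaw":0.075}]'
python3 to.py 567 186.7 5 171.8
```

```text
time: 20.52
position: [0.5666, 0.1874, 0.005]
tcp_rot: [-0.534, -0.463, 0.463, 0.534]
contact_force: [-0.1, -0.3, 0.5]
grip_width: 0.075
t 20.52 pos [566.6 187.4   5. ] hd 171.89 grip 75.0 F [-0.1 -0.3  0.5] q [-0.04  1.06 -0.65  1.76  0.99  0.68  0.17]
offset [-0.0006, 0.0, -0.0005] dr [-0.0006, 0.0016, 0.0008]
```

```bash
python3 -m inch '[{"offset":[0,0,0],"dr":[0,0.001,0],"jaw":0.067},{"offset":[0,0,0],"dr":[0,0.001,0],"jaw":0.063},{"offset":[0,0,0],"dr":[0,0.001,0],"jaw":0.045},{"offset":[0,0,0],"dr":[0,0.001,0],"jaw":0.045},{"offset":[0,0,0],"dr":[0,0.001,0],"jaw":0.045}]' 100
python3 to.py 567 186.7 5 171.8
python3 -m inch '[{"offset":[0,-0.005,0],"dr":[0,0,0],"jaw":0.045},{"offset":[0,-0.02,0],"dr":[0,0,0],"jaw":0.045},{"offset":[0,-0.05,0],"dr":[0,0,0],"jaw":0.045},{"offset":[0,-0.08,0],"dr":[0,0,0],"jaw":0.045},{"offset":[0,-0.11,0],"dr":[0,0,0],"jaw":0.045}]'
python3 to.py 504 -193 115 198.75
```

```text
time: 20.93
position: [0.5671, 0.1875, 0.007]
tcp_rot: [0.534, 0.464, -0.463, -0.534]
contact_force: [-1.9, -1.4, 7.4]
grip_width: 0.0572
t 20.93 pos [567.1 187.5   7. ] hd 171.82 grip 57.2 F [-1.9 -1.4  7.4] q [-0.04  1.06 -0.65  1.76  0.99  0.68  0.16]
offset [-0.0008, 0.002, 0.0] dr [0.0011, 0.0004, 0.0008]
time: 21.35
position: [0.5662, 0.1872, 0.1187]
tcp_rot: [-0.534, -0.463, 0.463, 0.534]
contact_force: [0.3, 0.3, -6.3]
grip_width: 0.057
t 21.35 pos [566.2 187.2 118.7] hd 171.86 grip 57.0 F [ 0.3  0.3 -6.3] q [ 0.02  0.91 -0.77  1.73  0.82  0.85  0.3 ]
offset [-0.3852, 0.0035, 0.0078] dr [0.0, -0.4694, 0.0006]
```

```bash
python3 -m inch '[{"offset":[-0.03,0,0],"dr":[0,-0.04,0],"jaw":0.045},{"offset":[-0.065,0,0.001],"dr":[0,-0.1,0],"jaw":0.045},{"offset":[-0.1,0,0.002],"dr":[0,-0.16,0],"jaw":0.045},{"offset":[-0.135,0,0.003],"dr":[0,-0.22,0],"jaw":0.045},{"offset":[-0.17,0,0.004],"dr":[0,-0.28,0],"jaw":0.045}]'
python3 to.py 504 -193 115 198.75
```

```text
time: 21.77
position: [0.5375, 0.0176, 0.1196]
tcp_rot: [0.464, 0.534, -0.534, -0.463]
contact_force: [0.7, 0.2, -5.7]
grip_width: 0.0575
t 21.77 pos [537.5  17.6 119.6] hd -171.91 grip 57.5 F [ 0.7  0.2 -5.7] q [ 0.36  0.87 -0.84  1.91  0.92  0.8   0.71]
offset [-0.2038, 0.0046, 0.0628] dr [0.0002, -0.186, -0.0002]
```

```bash
python3 -m inch '[{"offset":[-0.035,0,0.011],"dr":[0,-0.04,0],"jaw":0.045},{"offset":[-0.07,0,0.022],"dr":[0,-0.1,0],"jaw":0.045},{"offset":[-0.105,0,0.033],"dr":[0,-0.15,0],"jaw":0.045},{"offset":[-0.14,0,0.044],"dr":[0,-0.18,0],"jaw":0.045},{"offset":[-0.17,0,0.053],"dr":[0,-0.186,0],"jaw":0.045}]'
python3 to.py 504 -193 90 198.75
```

```text
time: 22.18
position: [0.5075, -0.1616, 0.1201]
tcp_rot: [-0.412, -0.574, 0.576, 0.412]
contact_force: [1.1, -0.3, -6.9]
grip_width: 0.0573
t 22.18 pos [ 507.5 -161.6  120.1] hd -161.27 grip 57.3 F [ 1.1 -0.3 -6.9] q [ 0.73  0.89 -0.9   1.92  0.96  0.84  1.19]
offset [-0.0286, 0.0302, 0.0133] dr [-0.0016, -0.0004, -0.0017]
```

```bash
python3 -m inch '[{"offset":[-0.015,0.01,0.007],"dr":[-0.001,0,-0.001],"jaw":0.045},{"offset":[-0.028,0.025,0.013],"dr":[-0.001,0,-0.001],"jaw":0.045},{"offset":[-0.0285,0.04,0.013],"dr":[-0.001,0,-0.001],"jaw":0.045},{"offset":[-0.0285,0.045,0.013],"dr":[-0.001,0,-0.001],"jaw":0.045},{"offset":[-0.0285,0.045,0.013],"dr":[-0.001,0,-0.001],"jaw":0.045}]'
python3 to.py 504 -193 60 198.75; python3 snap.py w14;python3 to.py 504 -193 60 198.75
```

```text
time: 22.6
position: [0.5034, -0.1927, 0.0748]
tcp_rot: [-0.411, -0.574, 0.575, 0.413]
contact_force: [0.0, 0.9, -6.3]
grip_width: 0.0572
t 22.6 pos [ 503.4 -192.7   74.8] hd -161.27 grip 57.2 F [ 0.   0.9 -6.3] q [ 0.75  0.96 -0.84  1.92  1.05  0.78  1.19]
offset [-0.0005, 0.0148, -0.0005] dr [-0.0022, -0.0004, 0.0006]
t 22.65 pos [ 504.3 -192.    75.7] hd -161.21 grip 57.4 F [-0.3  0.1 -5.4] q [ 0.75  0.96 -0.84  1.92  1.05  0.78  1.19]
offset [-0.0009, 0.0157, 0.0006] dr [-0.0005, 0.0007, 0.0002]
```

View pics/w14.png

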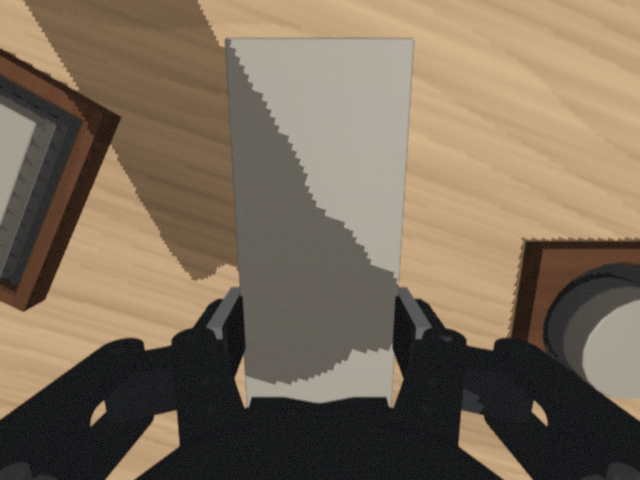

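The stone hides the holder here, so I'll check the holder's left long edge from w8 and w9 and the stone's centre from w14.

```bash
python3 fit.py w14 '[[0.0928,100,[[226,38],[413,38]]]]'
python3 - <<'E'
from h import *
h=np.radians(198.75);n=np.array([np.cos(h),np.sin(h)]);r=np.array([np.sin(h),-np.cos(h)])
for k,px in(("w9",[(429,46),(555,307)]),("w8",[(442,50),(580,331)])):
    c=dict(np.load(f"pics/{k}.npz"))
    for z in(0,.018):
        q=plane(c,px,z)*1000;print(k,z,q.round(1).tolist(),np.hypot(*(q[1]-q[0])).round(1),"c",(q.mean(0)+46*r).round(1),"hd",np.degrees(np.arctan2(*(q[0]-q[1])[::-1])).round(1))
# fresh-mask silhouettes from scene/side as overlay error: reproject corners of (504.5,-193)
im=cv2.imread("pics/side0.png");s=cv2.imread("pics/scene0.png")
R=np.c_[n,r];cor=np.array([[116,46],[116,-46],[-116,-46],[-116,46]])@R.T/1000+[.5045,-.193]
for i,nm in((im,"side"),(s,"scene")):
    for z,col in((0,(0,0,255)),(.018,(0,255,0))):
        for p in pix(get_calibration(nm),np.c_[cor,np.full(4,z)]):cv2.circle(i,tuple(p.round().astype(int)),0,col,-1)
cv2.imwrite("pics/hl.png",np.vstack([cv2.resize(im[222:265,290:400],None,fx=6,fy=6,interpolation=cv2.INTER_NEAREST),cv2.resize(s[240:312,231:341],None,fx=6,fy=6,interpolation=cv2.INTER_NEAREST)][:2])[:600*2:1])
E
```

```text
far mid [ 408.8 -223.8] w 59.2 hd -161.23 centre [ 503.5 -191.6]
w9 0 [[407.9, -270.9], [638.1, -186.6]] 245.2 c [ 508.2 -185.2] hd -159.9
w9 0.018 [[411.0, -276.7], [626.9, -197.5]] 229.9 c [ 504.1 -193.5] hd -159.9
w8 0 [[408.1, -270.9], [640.4, -185.2]] 247.6 c [ 509.5 -184.5] hd -159.7
w8 0.018 [[411.1, -277.2], [627.8, -197.3]] 230.9 c [ 504.7 -193.7] hd -159.7
```

The long holder is confirmed at (504.3, -193.5), from scene, side and wrist. I'll lower the long bar.

```bash
python3 to.py 504.4 -193.5 25 199
python3 -m inch '[{"offset":[-0.001,0.015,0],"dr":[0,-0.003,0],"jaw":0.045},{"offset":[-0.001,0.03,0],"dr":[0,-0.003,0],"jaw":0.045},{"offset":[-0.001,0.044,0],"dr":[0,-0.003,0],"jaw":0.045},{"offset":[-0.001,0.049,0],"dr":[0,-0.003,0],"jaw":0.045},{"offset":[-0.001,0.05,0],"dr":[0,-0.003,0],"jaw":0.045}]'
python3 to.py 504.4 -193.5 17 199
```

```text
t 22.65 pos [ 504.3 -192.    75.7] hd -161.21 grip 57.4 F [-0.3  0.1 -5.4] q [ 0.75  0.96 -0.84  1.92  1.05  0.78  1.19]
offset [-0.0015, 0.0507, 0.0003] dr [-0.0005, -0.0036, 0.0002]
time: 23.07
position: [0.5047, -0.192, 0.0258]
tcp_rot: [-0.41, -0.576, 0.576, 0.411]
contact_force: [-0.2, -0.5, -6.2]
grip_width: 0.0571
t 23.07 pos [ 504.7 -192.    25.8] hd -160.96 grip 57.1 F [-0.2 -0.5 -6.2] q [ 0.72  1.03 -0.78  1.93  1.16  0.72  1.11]
offset [-0.0013, 0.0088, 0.0008] dr [-0.0006, 0.0008, 0.0007]
```

```bash
python3 -m inch '[{"offset":[-0.001,0.003,0.0005],"dr":[0,0,0],"jaw":0.045},{"offset":[-0.001,0.006,0.0005],"dr":[0,0,0],"jaw":0.045},{"offset":[-0.001,0.008,0.0005],"dr":[0,0,0],"jaw":0.045},{"offset":[-0.001,0.0085,0.0005],"dr":[0,0,0],"jaw":0.045},{"offset":[-0.001,0.0085,0.0005],"dr":[0,0,0],"jaw":0.045}]'
python3 -m inch '[{"offset":[0,0.001,0],"dr":[0,0,0],"jaw":0.045},{"offset":[0,0.001,0],"dr":[0,0,0],"jaw":0.045}]'
python3 to.py 504.4 -193.5 17 199
```

```text
time: 23.48
position: [0.5047, -0.1932, 0.0175]
tcp_rot: [-0.41, -0.576, 0.576, 0.411]
contact_force: [-0.0, -0.3, -5.1]
grip_width: 0.0579
time: 23.65
position: [0.5049, -0.1932, 0.0171]
tcp_rot: [-0.41, -0.576, 0.576, 0.41]
contact_force: [-1.3, 0.4, -0.9]
grip_width: 0.0573
t 23.65 pos [ 504.9 -193.2   17.1] hd -160.96 grip 57.3 F [-1.3  0.4 -0.9] q [ 0.72  1.05 -0.77  1.93  1.18  0.71  1.09]
offset [-0.0001, 0.0001, 0.0006] dr [0.0, 0.0008, -0.0001]
```

Contact came at the expected height, so I release and retreat.

```bash
python3 -m inch '[{"offset":[0,0.0005,0],"dr":[0,0,0],"jaw":0.058},{"offset":[0,0,0],"dr":[0,0,0],"jaw":0.064},{"offset":[0,0,0],"dr":[0,0,0],"jaw":0.075},{"offset":[0,0,0],"dr":[0,0,0],"jaw":0.083},{"offset":[0,0,0],"dr":[0,0,0],"jaw":0.083}]'
python3 -m inch '[{"offset":[0,-0.005,0],"dr":[0,0,0],"jaw":0.083},{"offset":[0,-0.03,0],"dr":[0,0,0],"jaw":0.085},{"offset":[0,-0.07,0],"dr":[0,0,0],"jaw":0.085},{"offset":[0,-0.11,0],"dr":[0,0,0],"jaw":0.085},{"offset":[0,-0.15,0],"dr":[0,0,0],"jaw":0.085}]'
python3 -m inch '[{"offset":[0,-0.04,0],"dr":[0,0,0],"jaw":0.085},{"offset":[0,-0.05,0],"dr":[0,0,0],"jaw":0.085},{"offset":[0,-0.05,0],"dr":[0,0,0],"jaw":0.085},{"offset":[0,-0.05,0],"dr":[0,0,0],"jaw":0.085}]'
python3 snap.py w15; python3 chk.py w15 .035
python3 - <<'E'
from h import *
a=read_camera("side")[165:445,150:430];b=read_camera("scene")[180:370,80:560]
w=cv2.imread("pics/w15.png")
cv2.imwrite("pics/fin.png",np.vstack([np.hstack([cv2.resize(a,(340,340)),cv2.resize(w,(453,340))]),cv2.copyMakeBorder(cv2.resize(b,(600,238)),0,0,0,193,0)]))
E
python3 to.py 504.4 -193.5 200 199
```

```text
time: 24.07
position: [0.5054, -0.1931, 0.0174]
tcp_rot: [0.411, 0.576, -0.576, -0.41]
contact_force: [-0.1, 0.6, 0.2]
grip_width: 0.0828
time: 24.48
position: [0.5048, -0.1925, 0.1694]
tcp_rot: [0.41, 0.576, -0.576, -0.41]
contact_force: [0.4, -0.7, -0.3]
grip_width: 0.0849
time: 24.82
position: [0.5047, -0.1929, 0.2197]
tcp_rot: [0.41, 0.576, -0.576, -0.41]
contact_force: [0.3, -0.9, -0.1]
grip_width: 0.0849
grey [508. 265.] [486.5  -6.8] [486.5  -5.9] [66.2 65.6] 19.1
grey [121. 178.] [ 518.4 -374.3] [ 518.6 -374.2] [102.  45.] 168.8
grey [321. 235.] [ 505.  -192.4] [ 504.8 -192.5] [200.1  61.4] 19.0
t 24.97 pos [ 503.6 -192.7  217.7] hd -160.88 grip 85.1 F [ 0.5 -0.1 -0.1] q [ 0.85  0.77 -1.01  1.81  0.77  1.01  1.42]
offset [-0.001, 0.0177, -0.0005] dr [-0.0022, 0.0021, 0.0021]
```

View pics/fin.png

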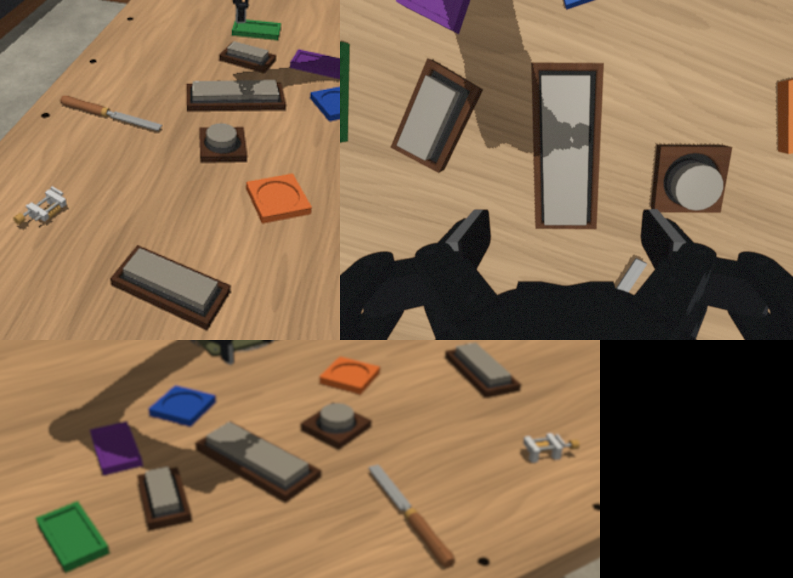

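All four stones lie flat in their own holders. The chisel and guide have not moved, and the arm is clear. I'll hand it in.

```bash
python3 -c "
from rig import *
print(hand_in())"
```

```text
the job is handed in; nothing more can be done
None
```

All four stones went from the top of the stack straight into their own holders: round, short, medium, then long. Each was lowered to contact at the expected height before I let go. I handed the job in with the arm clear at about 25 s of the 125 s; `hand_in()` gives no verdict.

**Last checks:** The final side, scene and wrist pictures show all four stones flat inside their rims. The chisel and honing guide look unmoved and the look-alike holders untouched.

| Stone | Measured centre (mm) | Distance from holder centre |
|---|---|---|
| Round | (485.7, -8.6) | about 2 mm |
| Short | (519.0, -376.1) | about 1.5 mm |
| Medium | (465.6, 370.4) | about 1 mm |
| Long | (505.0, -192.4) | about 1–1.5 mm |

**Disagreements and slips:**
- **Medium holder:** the scene colour mask merged with other dark areas and was not used. The side view and the wrist view differed by about 3 mm, so I aimed between them.
- **Last wrist picture:** the automatic grey-area check put the round stone at (486.5, -6.8), about 3–4 mm from its holder. Part of that comes from using the bars' height rather than the round stone's.
- **Moves:** the first move was refused because it lacked the jaw value. I also overshot the medium holder by about 10 mm while still above it, and corrected that before lowering.

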